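Shut the metering box's clean-out door and pull it tight with its draw latch

ROBOT

A 6-joint arm with a two-finger parallel gripper is mounted at the origin on the work surface. World frame = base frame: x ahead of the robot, y to its left, z up, the work surface at z = 0. Lengths are in mm, angles in rad, forces in N, time in s.
With the tool pointing down it reaches from about 400 to 925 mm from the base axis. Payload 12.5 kg.
Tool frame: the origin (TCP) lies on the centre line of the jaws, within the pads' length; the fingertips stand 14 mm ahead of it and the grasp point (between the pads) lies 5 mm behind it; z points along the fingers, y is the direction in which the jaws open and shut (so a half turn about z gives the same grasp; the last joint's range is limited). The gripper opens to 95 mm and grips with 3 to 60 N. Pads are 20 mm wide; open, the fingers measure 119 mm over their backs; the gripper's body (75 mm by 180 mm) begins 59 mm behind the grasp point.
Start: joints at [-1.315, 0.491, 1.559, -0, 1.092, -0.106], TCP at [221.247, -584.547, 228.661] pointing down, gripper open.
Joint ranges: [-3.1, 3.1], [-0.84, 2.19], [0.05, 2.79], [-1.13, 4.28], [0.06, 2.93], [-2.69, 2.69]. Speed limits (rad/s): [2.22, 2.22, 2.79, 3.14, 3.14, 3.14].

INTERFACE

Orientations are given as [roll, pitch, yaw] about the fixed x, y, z axes, in that order (R = Rz(yaw) Ry(pitch) Rx(roll)).
In Python, from cell import * gives the robot as it stands.
- The arm moves only by the tool play_rows, never from a script. Its argument "moves" is a list of rows, each a list of 7 numbers: the shift along the tool's x, y, z in m, then the turn, a rotation vector about the tool's x, y, z in rad, then the opening in per cent of the stroke, from 0 (shut) to 100 (fully open). In form: [[tx, ty, tz, ax, ay, az, claw], ...]. A call has 1 to 8 rows; each row shifts and turns the pose as measured when the row begins, along the tool's axes as they then stand; what a row does not reach is not made up. A row lasts 1/10 s, in which the tool goes at most 50 mm and 8.59 degrees, less where a joint would pass 70% of its speed; a pose out of reach is approached as far as the arm can. A call is refused whole if a number of a shift passes 0.05 or a number of a turn 0.15, either way. A call with a gripper value outside its range is refused whole. The fingers move at their own pace and stop on an object; the grip force is fixed at half the most. Time passes only in rows, so rows that do not move let the fingers close. It gives the time, the measured TCP pose, the force and the opening at its end, in the units of the state.
- state(): the state, without advancing time (a new reading comes with each control period).
- read_camera(name): name is "side" or "top" or "wrist"; returns a dict with "img" (400x640x3 uint8, red, green, blue), "fx", "fy", "cx", "cy" (pixels), "R" (3x3) and "t" (3): a world point X has camera coordinates R X + t. Camera axes: x right, y down, z forward; pixel columns grow to the right and rows downward; lengths in mm; the calibration is good to about 2 mm. A picture is of the moment at which its call begins. There is no depth.
- job_done(): hands the job in, once; it reports no verdict.
The state is a dict: "t": time; "joints": joint angles; "qvel": joint speeds; "tau": joint torques, N m; "eef_pos": TCP position; "tcp_rot": TCP orientation; "ft_force": force on the tool from outside, world axes, zero at the start; "moment": the same for the moment, N m; "opening": opening from 0.0 (shut) to 1.0 (fully open).
Only numpy, scipy, OpenCV 4.12 (cv2) and the standard library are available. Lean on these libraries where they do the work, as an engineer would, in place of code of your own. Each camera call takes 0.05 s, during which the arm holds its last target.

TASK

Shut the clean-out door of the grey metering box: push it up until it lies on its seal, swing the latch's wire loop over so that it hangs over the keeper hook on the door, then press the lever right over and down to pull the door tight. Set the lever firmly home on its rubber stop with about 15 N for a second so that the seal takes its set, never bearing on lever or door with more than 25 N, then let go and leave the other things on the bench where they are.

Things in the scene. Friction and masses are not known exactly. Their poses are not given: they have to be found in the camera images.
- meter_box: Grey sheet-steel metering box, green feed roller inside, drive sprocket on its left cheek, fixed to the bench: 190 deep, 190 wide, flat deck 130 high; draw latch on the middle of the deck. Origin on the bench under its middle; z up, +x from the door side to the back: the door faces -x, about towards the robot (yaw within 0.35). A hopper neck 28 high stands on the deck from x = 32 back.
- lever_pin (a point): On the box, box axes: middle of the cross pin (along y) on which the latch lever turns, 45 in front of the box's origin, 146 above the bench, 16 above the deck.
- stop_foot (a point): On the box, box axes: point of the deck under the black rubber foot (15 across) that stops the lever, 48 behind lever_pin. The foot is screwed in or out: its top is anywhere from 15 to 22 above this point and is not measured. Hard rubber: it gives about 1 at 15 N.
- door_angle (a joint): Angle (rad) of the clean-out door, an aluminium plate 176 wide, 6 thick, hinged on its lower edge 22 above the bench; top edge 111 above the hinge. 0 = upright and tight; grows as its top leans out. Starts 0.2 to 0.45 open; a stiff hinge holds it where left (3 to 5 N at the top moves it). It meets the sponge seal (25 N/mm) at 0.043: a push only rests it there, the latch pulls it to under 0.01.
- door_edge (a point): Middle of the door's top edge, on its outer face. x into the box, y along the edge, z up the door (box axes when the door is shut). The outer face is plain for 85 to both sides except for the keeper, 18 wide, at the middle. With the door upright it is 100 in front of the box's origin and 133 above the bench.
- keeper (a point): Where the loop's bar seats: the corner under the lip of the keeper, a bent steel hook 18 wide on the middle of the door's outer face. Axes as door_edge. The lip is above this point and reaches 5 farther out than it, with a turned-down edge; the hook's top is 5 above the point and 12 above the door's top edge. Below the point the hook's face slopes out 6 as a ramp 11 tall that leads the bar up into the corner.
- lever_angle (a joint): Angle (rad) of the latch lever. 0 = flat, pointing to the back of the box; pi/2 = upright. Starts at 1.75 to 2.05, leaning towards the door (end stop 2.1); stays where left (1 N moves it). With the loop hooked, closing takes up to 10 N at lever_press, most at about 0.8; dead centre is at 0.20, after which it is drawn down by itself on to the rubber foot, at -0.05 to 0.10 as the foot is set.
- lever_press (a point): Where to press: on the lever's outer face (upper face when closed), 52 from the pin. x along the lever to its end, z out of the face. With the lever at 0 it lies 150.5 above the bench.
- lever: The lever's steel strip, 20 wide, reaching 73 from the pin, the last 14 turned up as a finger tab. Origin on the pin, x along the lever to its end, z out of the face that is pressed; that face is 4.5 from the pin's axis. Thin: more than 25 N bends it.
- door: The door's plate with the keeper. Origin on the hinge line at the middle of the door, z up the door, x into the box. More than 25 N dents it.
- bail_angle (a joint): Angle (rad) of the latch's wire loop on its own pin, 16 from lever_pin in the direction (cos, sin)(lever_angle - 0.10) of box x, z. From that pin the bar lies towards (-cos a, sin a) in box x, z, a = bail_angle - lever_angle: 0 level towards the door, pi/2 up. Starts thrown back on its stop (4.15, a = 2.1 to 2.4); falls freely (0.4 N) to the side of upright it leans to.
- bail_bar (a point): Middle of the loop's cross bar: 5 thick, 26 long along box y, 75 from the loop's pin, carried by two side wires 4 thick. With the lever at 1.7 or more the bar falls clear in front of the hook's lip and hangs 7 in front of and 11 below the keeper point, the side wires lying on the door's top edge; pressing the lever then draws it up under the lip.
- ring_stand: Steel ring stand 330 high with a clear funnel, base plate 120 by 160, fixed at the left of the bench; origin under its base. Leave alone.
- seed_cup: Red cup, 68 across, 80 high, on the stand's base under the funnel; origin under it. Leave alone.
- sprocket: Loose steel sprocket lying flat beside the box, 96 across, 27 high at the hub; origin under it. Leave alone.
- spare_roller: Green fluted nylon roller standing on end beside the box, 64 across, 75 high; origin under it. Leave alone.
- bushing: Brass bushing 30 across, 25 high, standing in front of the door; origin under it. Leave alone.
- screwdriver: Screwdriver lying at the right; origin under its middle. Leave alone.

How it is judged (in metres and radians):
On the way, in this order (a step that is already met when the one before it is completed fails the run):
1. the door is pushed up on to its seal (within 0.06 rad of upright) (value of joint door_angle below 0.06 rad), for 0.2 s.
2. the loop's bar hangs over the keeper: in front of the door and below the hook's lip (z of bail_bar in the frame of keeper between -0.03 and -0.004 m and x of bail_bar in the frame of keeper between -0.03 and 0.004 m and value of joint door_angle below 0.07 rad), for 0.2 s.
3. the lever is held home on its rubber stop with more than 10 N for half a second (value of joint lever_angle below 0.14 rad and contact force between the fingers and lever above 10 N), for 0.5 s.
At the end, for the whole second after the job is handed in: The lever lies home past dead centre (under 0.14 rad), the door is pulled tight (under 0.015 rad from upright), the loop's bar sits under the keeper's lip (within 6 mm of the keeper point), and the lever is at rest (value of joint lever_angle below 0.14 rad and value of joint door_angle between -0.015 and 0.015 rad and distance between bail_bar and keeper below 0.006 m and velocity of joint lever_angle between -0.05 and 0.05 rad/s); the robot touches nothing.
It fails at once if the lever is pressed with more than 28 N (contact force between any of the fingers, the arm and lever above 28 N).
It fails at once if the door or its keeper is pushed with more than 28 N (contact force between any of the fingers, the arm and door above 28 N).
It fails at once if a bystander is moved by more than 15 mm (distance of any of sprocket, spare_roller, bushing, seed_cup, screwdriver from where it was at the start of the episode above 0.015 m).
It fails at once if the ring stand is bumped (contact force between any of the arm, the fingers and ring_stand above 2 N).
It also fails if it takes over 64 s, if anything falls off the work surface, if the arm or the gripper's body presses on something with over 40 N, if the wrist force passes 120 N, or if a joint passes its speed limit or range.

## Working session

There is one attempt and no reset: what is moved stays moved. The work goes in short steps, Python scripts to look and compute and a tool call to move; the robot and the scene stay as the last step left them, time stands still between calls to the robot, and variables do not carry over. Pictures are saved under pics/ and viewed, and the job is handed in when it is done.

Besides the shell and the picture viewer there is one more tool, called after "Emit:" as a command line: name --pt "numbers of a row" for each row, then --argument value for the rest. play_rows: Moves the arm, as the interface text tells. Its arguments: {"type":"object","properties":{"moves":{"type":"array"}},"required":["moves"]}

```bash
ls; mkdir -p pics; python3 - <<'E'
from cell import *
import cv2
s=state();print(s)
for n in ["side","top","wrist"]:
    c=read_camera(n);cv2.imwrite(f"pics/{n}0.png",c["img"][:,:,::-1]);print(n,c["fx"],c["fy"],c["cx"],c["cy"],c["R"],c["t"])
E
```

```text
pics
{'t': 0.0, 'joints': array([-1.31457658e+00,  4.91535096e-01,  1.55946749e+00, -1.14074569e-05,
        1.09171852e+00, -1.05614267e-01]), 'qvel': array([ 0.00021706, -0.00156839,  0.00154604,  0.00195755,  0.00082994,
       -0.00081723]), 'tau': array([-1.96962242e-05, -6.12656593e+01, -2.58181179e+01,  6.91786339e-02,
        4.81701794e-02, -1.07643405e-04]), 'eef_pos': array([ 221.19233314, -584.29038387,  228.07073393]), 'tcp_rot': array([-3.14046942e+00, -1.08898050e-04,  3.61839218e-01]), 'ft_force': array([-0.19520143, -0.71601199, -0.08834314]), 'moment': array([ 0.01554272, -0.00671737,  0.04375174]), 'opening': 1.0016382161729747}
side 501.6536430161375 501.6536430161375 331.4610897168113 201.48805621386782 [[ 0.98169303 -0.1897723  -0.01628679]
 [-0.15535018 -0.7482766  -0.64494065]
 [ 0.11020485  0.6356639  -0.76405909]] [-499.47504179  183.62273312 1741.73145322]
top 387.31503863185793 387.31503863185793 317.49299732129566 199.58957416308712 [[ 0.01291269 -0.99972391 -0.01963077]
 [-0.98335187 -0.00913762 -0.1814817 ]
 [ 0.18125221  0.02164737 -0.98319837]] [  69.88595401  546.76891899 1127.27773192]
wrist 357.08017196358776 357.08017196358776 317.2752897451519 198.44882652091962 [[ 3.54205448e-01 -9.35167266e-01 -8.28392989e-04]
 [-9.06738960e-01 -3.43654383e-01  2.44389287e-01]
 [-2.28829542e-01 -8.58128806e-02 -9.69676848e-01]] [-623.40455345  -28.58328191  390.2726909 ]
```

View pics/side0.png

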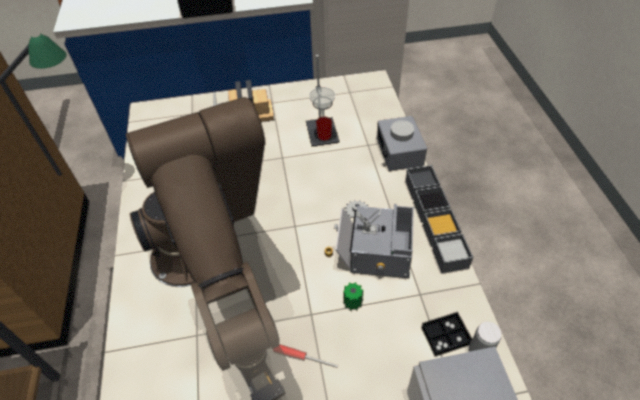

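View pics/top0.png

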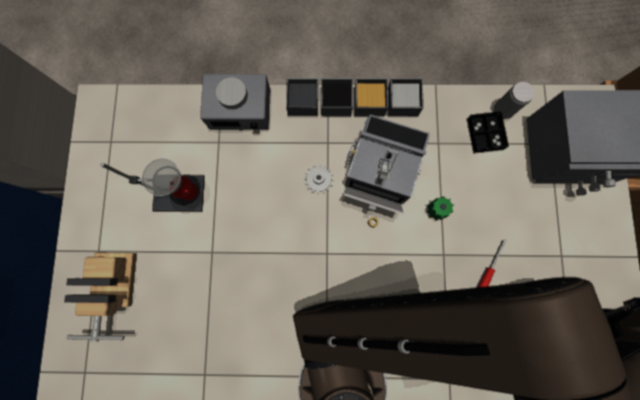

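```bash
python3 - <<'E'
import cv2
a=cv2.imread("pics/side0.png");b=cv2.imread("pics/top0.png")
cv2.imwrite("pics/side0z.png",cv2.resize(a[100:290,200:440],None,fx=3.2,fy=3.1,interpolation=cv2.INTER_CUBIC))
cv2.imwrite("pics/top0z.png",cv2.resize(b[90:250,200:400],None,fx=4,fy=3.7,interpolation=cv2.INTER_CUBIC))
E
```

```text
(no output)
```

View pics/side0z.png

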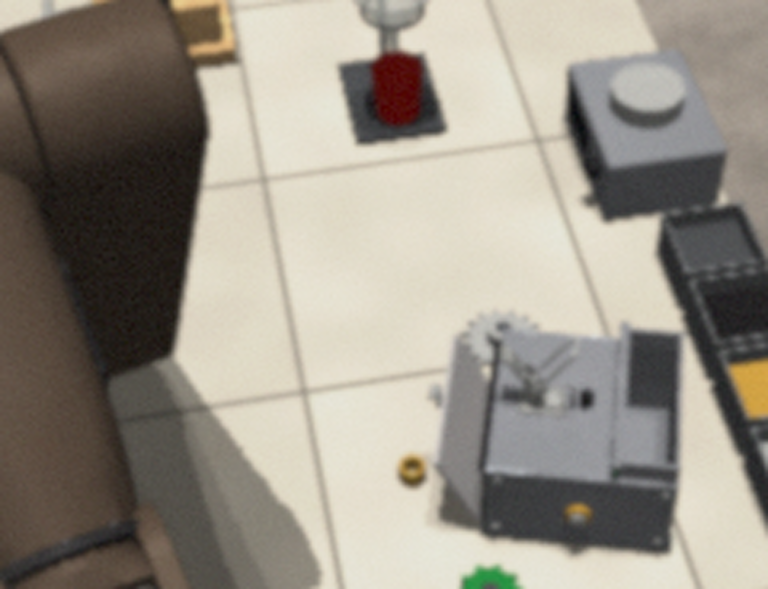

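View pics/top0z.png

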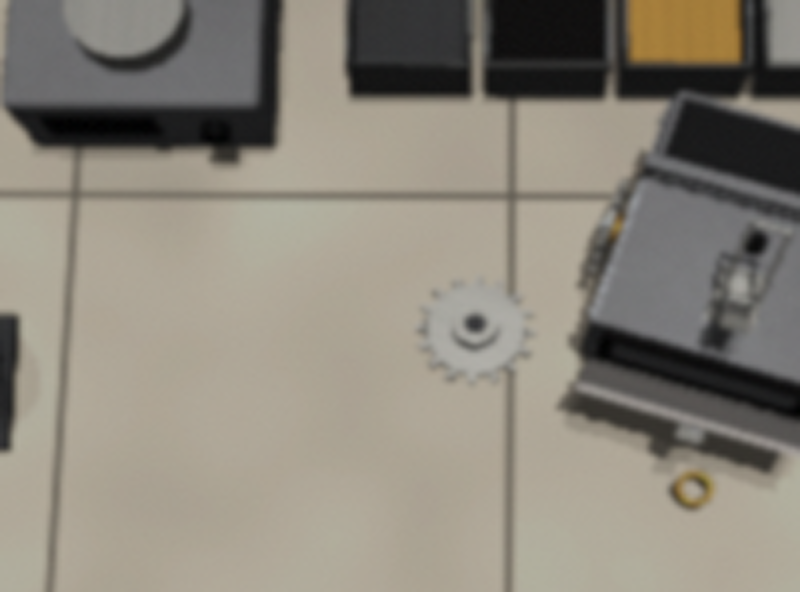

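```bash
python3 - <<'E'
import cv2
a=cv2.imread("pics/side0.png");b=cv2.imread("pics/top0.png")
def z(im,x0,y0,w,h,f,n):
    o=cv2.resize(im[y0:y0+h,x0:x0+w],None,fx=f,fy=f,interpolation=cv2.INTER_CUBIC)
    for x in range((x0+9)//10*10,x0+w,10):
        cv2.line(o,(int((x-x0+.5)*f),0),(int((x-x0+.5)*f),4),(0,0,255),1);cv2.putText(o,str(x),(int((x-x0)*f)-6,14),0,.35,(0,0,255),1)
    for y in range((y0+9)//10*10,y0+h,10):
        cv2.line(o,(0,int((y-y0+.5)*f)),(4,int((y-y0+.5)*f)),(0,0,255),1);cv2.putText(o,str(y),(6,int((y-y0+.5)*f)+4),0,.35,(0,0,255),1)
    cv2.imwrite(n,o)
z(a,320,190,105,95,6.2,"pics/s1.png");z(b,335,110,105,125,4.8,"pics/t1.png")
E
```

```text
(no output)
```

View pics/s1.png

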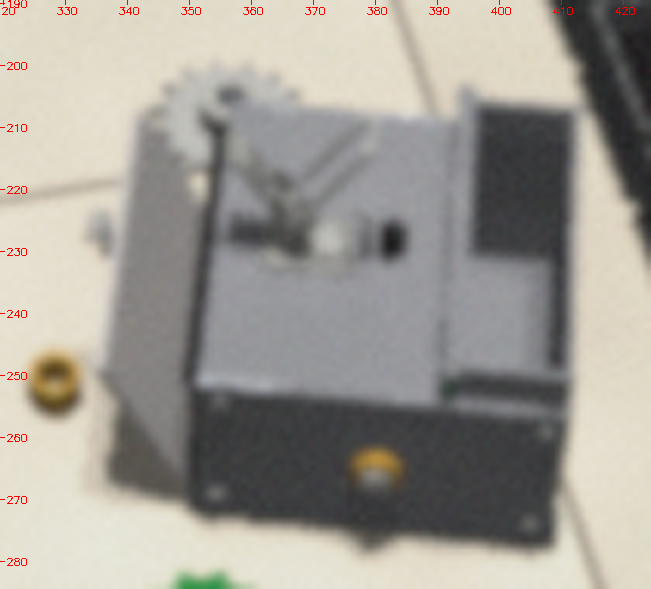

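View pics/t1.png

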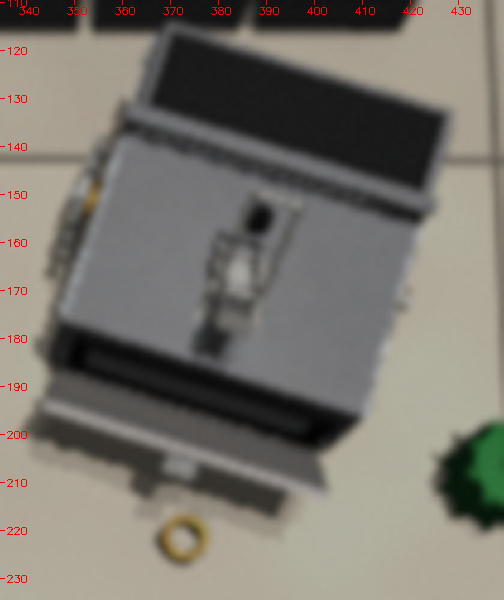

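```bash
cat > h.py <<'E'
import numpy as np,cv2,pickle
from scipy.spatial.transform import Rotation as Rn
def proj(c,X):
    p=np.asarray(X,float)@c["R"].T+c["t"]; return np.stack([c["fx"]*p[:,0]/p[:,2]+c["cx"],c["fy"]*p[:,1]/p[:,2]+c["cy"]],1)
def b2w(P,x,y,yaw):
    P=np.atleast_2d(np.asarray(P,float));c,s=np.cos(yaw),np.sin(yaw)
    return np.stack([x+c*P[:,0]-s*P[:,1],y+s*P[:,0]+c*P[:,1],P[:,2]],1)
def door(P,th): # P in door-upright box coords -> rotated, hinge (-97,22)
    P=np.atleast_2d(np.asarray(P,float));dx,dz=P[:,0]+97,P[:,2]-22;c,s=np.cos(th),np.sin(th)
    return np.stack([-97+c*dx-s*dz,P[:,1],22+s*dx+c*dz],1)
def zoom(im,x0,y0,w,h,f,n,pts=()):
    o=cv2.resize(np.ascontiguousarray(im[y0:y0+h,x0:x0+w,::-1]),None,fx=f,fy=f,interpolation=cv2.INTER_CUBIC)
    for x in range((x0+9)//10*10,x0+w,10): cv2.putText(o,str(x),(int((x-x0)*f)-6,12),0,.35,(0,0,255),1)
    for y in range((y0+9)//10*10,y0+h,10): cv2.putText(o,str(y),(2,int((y-y0+.5)*f)+4),0,.35,(0,0,255),1)
    for p in pts: cv2.circle(o,(int((p[0]-x0+.5)*f),int((p[1]-y0+.5)*f)),3,(0,0,255),1)
    cv2.imwrite(n,o)
E
python3 - <<'E'
from h import *
from cell import *
from scipy.optimize import least_squares
S=read_camera("side");T=read_camera("top")
sb=[((-95,-95,130),(350.5,252)),((-95,-95,0),(350,272)),((95,-95,0),(408.5,277.5)),((-95,95,130),(355.5,207))]
tb=[((-95,95,130),(347,176)),((-95,-95,130),(409.5,196)),((95,95,158),(370,115)),((95,-95,158),(428.5,133)),((32,95,158),(360.5,131))]
sd=[((-100,-88,133),(336.5,250.5)),((-100,88,133),(342,208.5))]
td=[((-100,88,133),(344,193.5)),((-100,-88,133),(402,211.5))]
def res(v,parts=False):
    r=[]
    for C,L,d in((S,sb,0),(T,tb,0),(S,sd,1),(T,td,1)):
        P=[a for a,_ in L]; 
        if d:P=door(P,v[3])
        r.append(proj(C,b2w(P,*v[:3]))-np.array([b for _,b in L]))
    return np.vstack(r) if parts else np.vstack(r).ravel()
f=least_squares(res,[750,0,-.25,.3],loss='soft_l1')
print(f.x);print(res(f.x,1).round(1))
E
```

```text
[ 6.59306645e+02 -1.26868925e+02 -3.09172838e-01  3.99800833e-01]
[[ 1.3 -0.8]
 [ 1.2  1.3]
 [-0.2  1.1]
 [ 1.5 -1.8]
 [-0.7  1. ]
 [ 1.1  1.5]
 [-3.  -1.5]
 [ 2.8  0. ]
 [-0.   2.4]
 [ 0.5 -1.2]
 [ 0.7 -1.6]
 [-0.6  0.4]
 [ 0.9  1.5]]
```

```bash
cat > fit.py <<'E'
from h import *
from cell import *
from scipy.optimize import least_squares
S=read_camera("side");T=read_camera("top")
sb=[((-95,-95,130),(350.5,252)),((-95,-95,0),(350,272.5)),((95,-95,0),(408.5,277.5)),((-95,95,130),(355.5,206.5))]
tb=[((-95,95,130),(347,176.5)),((-95,-95,130),(409.5,196.5))]
sd=[((-100,-88,133),(336.5,250.5)),((-100,88,133),(342,208.5))]
td=[((-100,88,133),(344,193.5)),((-100,-88,133),(402,211.5))]
def res(v,parts=False):
    r=[]
    for C,L,d in((S,sb,0),(T,tb,0),(S,sd,1),(T,td,1)):
        P=[a for a,_ in L]; 
        if d:P=door(P,v[3])
        r.append(proj(C,b2w(P,*v[:3]))-np.array([b for _,b in L]))
    return np.vstack(r) if parts else np.vstack(r).ravel()
f=least_squares(res,[750,0,-.25,.3],loss='soft_l1')
print(f.x);print(res(f.x,1).round(1))
v=f.x
nk=[(32,95,158),(32,-95,158),(95,95,158),(95,-95,158)]
bx=[(-95,95,130),(-95,-95,130),(32,95,130),(32,-95,130),(-95,-95,0),(95,-95,0),(-45,0,146),(3,0,130)]+nk
P=np.vstack([b2w(bx,*v[:3]),b2w(door([(-100,88,133),(-100,-88,133),(-100,-88,22),(-104,0,140)],v[3]),*v[:3])])
zoom(S["img"],320,190,105,95,6.2,"pics/s2.png",proj(S,P));zoom(T["img"],335,110,105,125,4.8,"pics/t2.png",proj(T,P))
E
python3 fit.py
```

```text
[ 7.33513650e+02 -1.60725216e+01  1.99314387e-01  1.09545869e+00]
[[ 33.1 -21.9]
 [ 31.2 -19.8]
 [ 21.1 -42.2]
 [  4.  -16.6]
 [-23.5  -7.7]
 [-21.3 -39.9]
 [ 17.3  -1.4]
 [ -8.6   2.6]
 [-11.7  12.6]
 [-11.8 -16.3]]
```

View pics/s2.png

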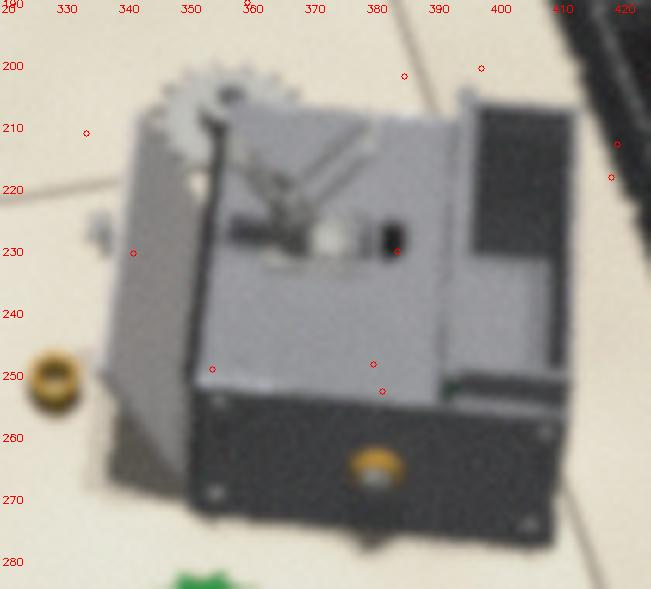

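View pics/t2.png

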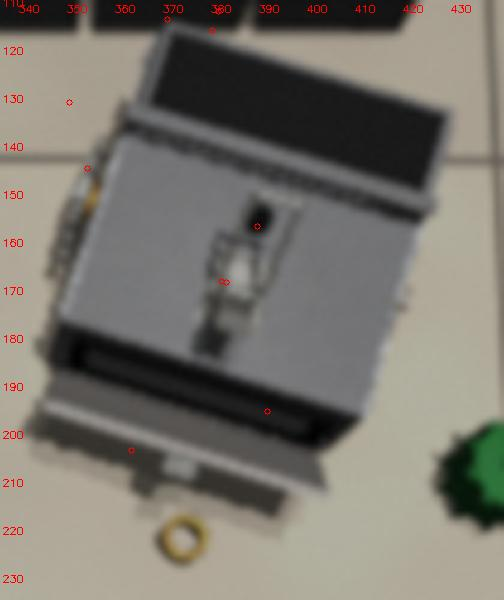

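```bash
sed -i "s/\[750,0,-.25,.3\],loss='soft_l1'/[659,-127,-.3,.4]/" fit.py; python3 fit.py
```

```text
[ 6.58474823e+02 -1.26122572e+02 -3.02388999e-01  3.87809753e-01]
[[ 1.2 -0.7]
 [ 1.1  0.9]
 [-0.3  0.8]
 [ 1.  -1.3]
 [-0.8  1.1]
 [ 1.1  1.1]
 [ 0.7 -1.1]
 [ 0.6 -1.6]
 [-0.4  0.5]
 [ 1.2  1.3]]
```

View pics/s2.png

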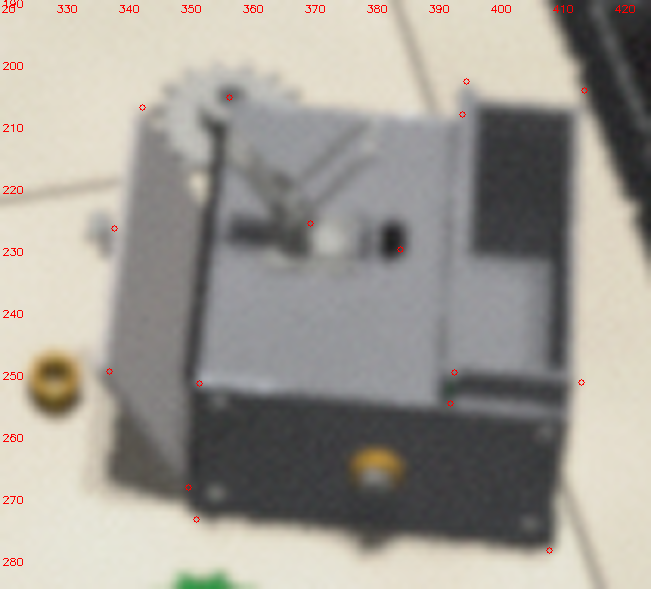

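View pics/t2.png

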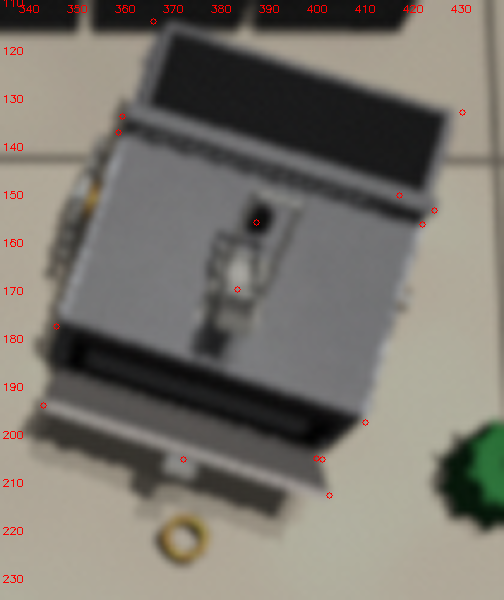

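```bash
cat >> h.py <<'E'
BOX=(658.5,-126.1,-0.302)
def target(tip,tilt,swing=0.):
    """tip-centre in box coords (mm), tilt rad of tool z toward +x box; returns TCP pos,R"""
    Rm=Rn.from_euler('xyz',[np.pi,-tilt,BOX[2]+swing]).as_matrix()
    return b2w([tip],*BOX)[0]-14*Rm[:,2],Rm
def cur(s): return np.array(s["eef_pos"]),Rn.from_euler('xyz',s["tcp_rot"]).as_matrix()
def tipbox(s):
    p,R=cur(s);w=p+14*R[:,2];c,sn=np.cos(BOX[2]),np.sin(BOX[2]);d=w-[BOX[0],BOX[1],0]
    return np.array([c*d[0]+sn*d[1],-sn*d[0]+c*d[1],d[2]])
def rows(s,tgt,claw,n=None,step=.045):
    p,R=cur(s);q,Q=tgt
    rv=Rn.from_matrix(R.T@Q).as_rotvec()
    if n is None:n=int(np.ceil(max(np.linalg.norm(q-p)/1000/step,np.linalg.norm(rv)/.14,1)))
    for i in range(n):
        Ri=R@Rn.from_rotvec(rv*i/n).as_matrix()
        d=Ri.T@(q-p)/n/1000
        print([round(float(a),4) for a in d]+[round(float(a),4) for a in rv/n]+[claw])
    print("n",n,"tip",tipbox(s).round(1),"F",s["ft_force"].round(2),"t",round(s["t"],2))
E
python3 - <<'E'
from h import *
from cell import *
s=state()
c=read_camera("top")
for n,u,z in(("bush",(373,221),12),("roller",(441,208),40),("spr",(319,179),10)):
    d=c["R"].T@np.array([(u[0]-c["cx"])/c["fx"],(u[1]-c["cy"])/c["fy"],1]);o=-c["R"].T@c["t"];k=(z-o[2])/d[2];w=o+k*d
    cc,sn=np.cos(BOX[2]),np.sin(BOX[2]);e=w-[BOX[0],BOX[1],0];print(n,w.round(),(cc*e[0]+sn*e[1]).round(),(-sn*e[0]+cc*e[1]).round())
rows(s,target((-190,-40,225),0.0),0)
E
```

```text
bush [487. -96.  12.] -172.0 -23.0
roller [ 525. -299.   40.] -75.0 -205.0
spr [620.  73.  10.] -96.0 179.0
[0.0331, -0.03, -0.0009, 0.0, -0.0, 0.0553, 0]
[0.0314, -0.0317, -0.0009, 0.0, -0.0, 0.0553, 0]
[0.0296, -0.0334, -0.0009, 0.0, -0.0, 0.0553, 0]
[0.0277, -0.035, -0.0009, 0.0, -0.0, 0.0553, 0]
[0.0257, -0.0365, -0.0009, 0.0, -0.0, 0.0553, 0]
[0.0236, -0.0379, -0.0009, 0.0, -0.0, 0.0553, 0]
[0.0215, -0.0391, -0.0009, 0.0, -0.0, 0.0553, 0]
[0.0193, -0.0402, -0.0009, 0.0, -0.0, 0.0553, 0]
[0.0171, -0.0412, -0.0009, 0.0, -0.0, 0.0553, 0]
[0.0148, -0.0421, -0.0009, 0.0, -0.0, 0.0553, 0]
[0.0124, -0.0429, -0.0009, 0.0, -0.0, 0.0553, 0]
[0.01, -0.0435, -0.0009, 0.0, -0.0, 0.0553, 0]
n 12 tip [-281.1 -567.8  214.6] F [0.13 0.24 0.58] t 0.45
```

Emit:
play_rows --pt "0.033 -0.03 0.0 0 0 0.055 0" --pt "0.031 -0.032 0 0 0 0.055 0" --pt "0.03 -0.033 0 0 0 0.055 0" --pt "0.028 -0.035 0 0 0 0.055 0" --pt "0.026 -0.0365 0 0 0 0.055 0" --pt "0.024 -0.038 0 0 0 0.055 0" --pt "0.0215 -0.039 0 0 0 0.055 0" --pt "0.019 -0.04 0 0 0 0.055 0"

```text
t: 1.3
eef_pos: [389.3, -261.1, 227.9]
tcp_rot: [3.139, -0.002, -0.103]
ft_force: [0.5, -0.1, -0.3]
opening: 0.383
```

```bash
python3 - <<'E'
from h import *
from cell import *
s=state()
rows(s,target((-200,45,200),0.6),0)
E
```

```text
[0.0098, -0.0412, 0.0026, -0.0096, 0.0993, 0.0322, 0]
[0.0082, -0.0415, 0.0031, -0.0096, 0.0993, 0.0322, 0]
[0.0065, -0.0418, 0.0035, -0.0096, 0.0993, 0.0322, 0]
[0.0048, -0.042, 0.0036, -0.0096, 0.0993, 0.0322, 0]
[0.0031, -0.0422, 0.0036, -0.0096, 0.0993, 0.0322, 0]
[0.0014, -0.0423, 0.0034, -0.0096, 0.0993, 0.0322, 0]
n 6 tip [-216.9 -209.   213.9] F [ 0.5  -0.11 -0.3 ] t 1.3
```

Emit:
play_rows --pt "0.01 -0.041 0.0026 -0.01 0.1 0.032 0" --pt "0.008 -0.0415 0.003 -0.01 0.1 0.032 0" --pt "0.0065 -0.042 0.0035 -0.01 0.1 0.032 0" --pt "0.005 -0.042 0.0035 -0.01 0.1 0.032 0" --pt "0.003 -0.042 0.0035 -0.01 0.1 0.032 0" --pt "0.001 -0.042 0.0035 -0.01 0.1 0.032 0"

```text
t: 1.9
eef_pos: [459.6, -64.8, 214.9]
tcp_rot: [3.102, -0.504, -0.268]
ft_force: [-0.0, -0.3, 1.1]
opening: 0.005
```

```bash
python3 - <<'E'
from h import *
from cell import *
s=state()
c=read_camera("wrist");cv2.imwrite("pics/w1.png",c["img"][:,:,::-1])
rows(s,target((-200,45,110),0.6),0)
E
```

```text
[-0.0145, -0.0163, 0.0269, 0.0072, 0.0317, 0.0104, 0]
[-0.0155, -0.0159, 0.0265, 0.0072, 0.0317, 0.0104, 0]
[-0.0165, -0.0156, 0.0261, 0.0072, 0.0317, 0.0104, 0]
n 3 tip [-201.3   -1.   202.7] F [-0.01 -0.31  1.06] t 1.9
```

View pics/w1.png

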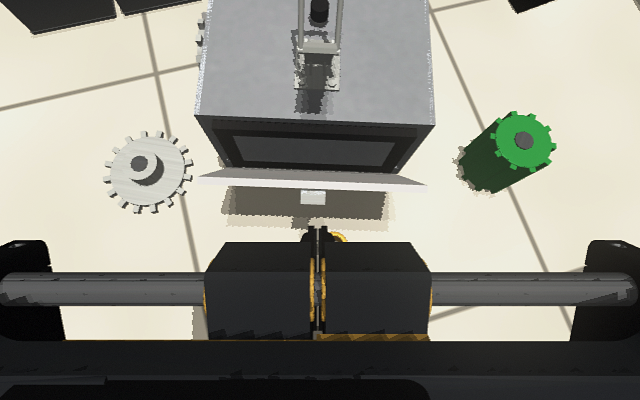

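```bash
python3 - <<'E'
from h import *
im=cv2.imread("pics/w1.png")[:,:,::-1]
zoom(im,190,0,260,215,3,"pics/w1z.png")
E
```

```text
(no output)
```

View pics/w1z.png

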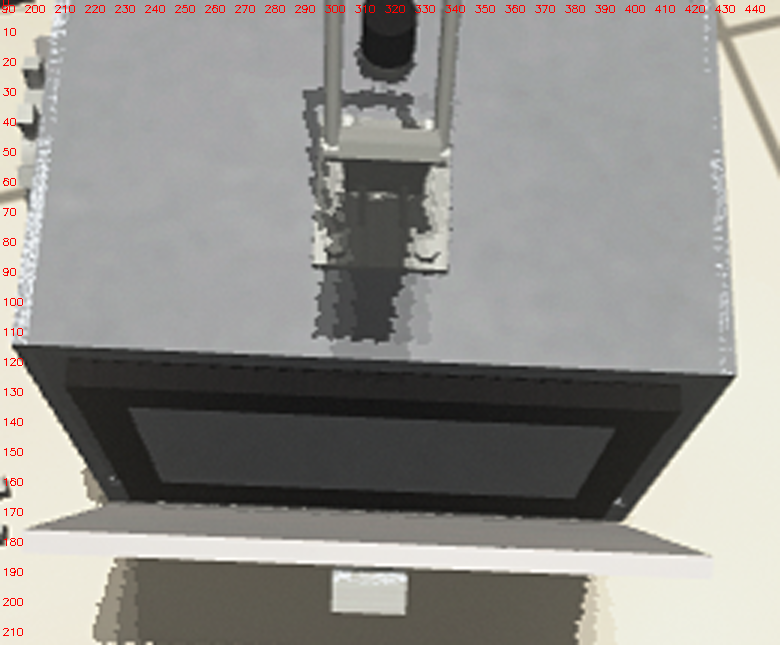

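```bash
python3 - <<'E'
from h import *
from cell import *
from scipy.optimize import least_squares
S=read_camera("side");T=read_camera("top");W=read_camera("wrist")
sb=[((-95,-95,130),(350.5,252)),((-95,-95,0),(350,272.5)),((95,-95,0),(408.5,277.5)),((-95,95,130),(355.5,206.5))]
tb=[((-95,95,130),(347,176.5)),((-95,-95,130),(409.5,196.5))]
sd=[((-100,-88,133),(336.5,250.5)),((-100,88,133),(342,208.5))]
td=[((-100,88,133),(344,193.5)),((-100,-88,133),(402,211.5))]
wb=[((-95,95,130),(194,114.5)),((-95,-95,130),(434.5,125))]
wd=[((-100,88,133),(198,183.5)),((-100,-88,133),(426.5,191.5)),((-94,88,133),(199,176)),((-94,-88,133),(426.5,185))]
def mk(use):
  def res(v,parts=False):
    r=[]
    for C,L,d in use:
        P=[a for a,_ in L]; 
        if d:P=door(P,v[3])
        r.append((proj(C,b2w(P,*v[:3]))-np.array([b for _,b in L])))
    return np.vstack(r) if parts else np.vstack(r).ravel()
  return res
A=((S,sb,0),(T,tb,0),(S,sd,1),(T,td,1));B=((W,wb,0),(W,wd,1))
for u in(A+B,B,A[1::2]+B):
    r=mk(u);f=least_squares(r,[659,-127,-.3,.4]);print(f.x.round(3));print(r(f.x,1).round(1).tolist())
E
```

```text
[ 6.59135e+02 -1.28828e+02 -3.12000e-01  4.46000e-01]
[[1.3, -0.3], [1.2, 1.2], [-0.2, 1.7], [1.6, -0.9], [-0.0, 0.5], [1.6, 1.1], [-1.0, -0.5], [-0.5, -0.9], [-0.5, 2.0], [0.9, 3.3], [-0.9, 0.4], [0.8, -0.2], [0.1, -0.1], [-0.4, 0.1], [-1.1, -0.4], [0.4, -1.1]]
[ 6.59232e+02 -1.29198e+02 -3.13000e-01  4.50000e-01]
[[-0.6, 0.0], [1.1, -0.2], [0.3, 0.1], [-0.3, 0.6], [-0.9, -0.2], [0.4, -0.5]]
[ 6.59429e+02 -1.29050e+02 -3.13000e-01  4.49000e-01]
[[0.0, 0.3], [1.7, 1.0], [-0.5, 1.9], [0.8, 3.3], [-0.8, -0.1], [0.9, -0.5], [0.2, -0.1], [-0.5, 0.2], [-1.0, -0.4], [0.3, -0.9]]
```

```bash
sed -i 's/^BOX=.*/BOX=(659.2,-129.0,-0.312)/' h.py; python3 - <<'E'
from h import *
from cell import *
s=state()
rows(s,target((-180,45,104),0.6),0)
E
```

```text
[-0.0093, -0.0168, 0.032, 0.0059, 0.0327, 0.0136, 0]
[-0.0105, -0.0165, 0.0318, 0.0059, 0.0327, 0.0136, 0]
[-0.0118, -0.0162, 0.0316, 0.0059, 0.0327, 0.0136, 0]
n 3 tip [-201.8   -2.7  202.7] F [ 0.23 -0.57  0.44] t 2.1
```

Emit:
play_rows --pt "-0.009 -0.017 0.032 0.006 0.033 0.0135 0" --pt "-0.0105 -0.0165 0.032 0.006 0.033 0.0135 0" --pt "-0.012 -0.016 0.0315 0.006 0.033 0.0135 0" --pt "0 0 0 0 0 0 0"

```text
t: 2.5
eef_pos: [473.5, -75.4, 185.4]
tcp_rot: [3.068, -0.539, -0.274]
ft_force: [0.5, -0.6, -0.5]
opening: 0.001
```

```bash
python3 - <<'E'
from h import *
from cell import *
s=state()
print(s["tcp_rot"])
rows(s,target((-150,45,106),0.6),0,step=.01)
c=read_camera("wrist");zoom(c["img"],190,0,260,215,3,"pics/w2z.png")
E
```

```text
[ 3.06776272 -0.53928833 -0.27385926]
[-0.0003, -0.0055, 0.0073, 0.0053, 0.0059, 0.0034, 0]
[-0.0004, -0.0055, 0.0074, 0.0053, 0.0059, 0.0034, 0]
[-0.0004, -0.0054, 0.0074, 0.0053, 0.0059, 0.0034, 0]
[-0.0005, -0.0054, 0.0074, 0.0053, 0.0059, 0.0034, 0]
[-0.0005, -0.0054, 0.0075, 0.0053, 0.0059, 0.0034, 0]
[-0.0006, -0.0053, 0.0075, 0.0053, 0.0059, 0.0034, 0]
[-0.0007, -0.0053, 0.0075, 0.0053, 0.0059, 0.0034, 0]
[-0.0007, -0.0052, 0.0075, 0.0053, 0.0059, 0.0034, 0]
[-0.0008, -0.0052, 0.0075, 0.0053, 0.0059, 0.0034, 0]
[-0.0009, -0.0051, 0.0076, 0.0053, 0.0059, 0.0034, 0]
n 10 tip [-186.    -6.7  173.4] F [ 0.49 -0.62 -0.46] t 2.5
```

View pics/w2z.png

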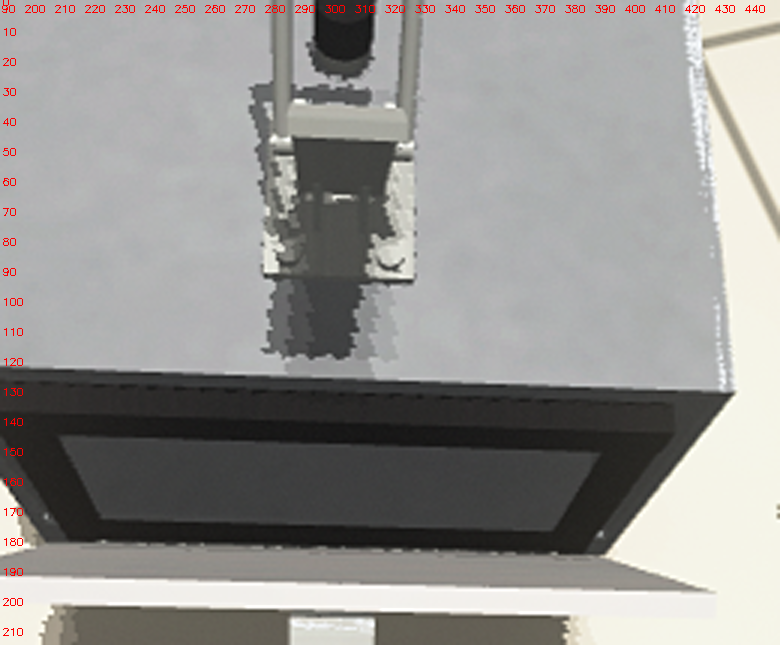

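```bash
python3 - <<'E'
from h import *
from cell import *
s=state();print(s["joints"].round(3),s["qvel"].round(3))
E
```

```text
[-0.249  0.245  2.277 -0.813  0.119  2.4  ] [ 0.005 -0.02   0.001  0.086  0.004 -0.081]
```

```bash
python3 - <<'E'
from h import *
from cell import *
s=state()
rows(s,target((-185,125,120),0.12),100)
E
```

```text
[-0.0041, -0.0335, 0.0102, 0.0151, -0.1051, 0.0054, 100]
[-0.0032, -0.0333, 0.0111, 0.0151, -0.1051, 0.0054, 100]
[-0.0022, -0.0331, 0.0119, 0.0151, -0.1051, 0.0054, 100]
[-0.0011, -0.033, 0.0125, 0.0151, -0.1051, 0.0054, 100]
n 4 tip [-186.1   -6.8  173.8] F [ 0.08  0.15 -0.27] t 2.55
```

Emit:
play_rows --pt "-0.004 -0.033 0.01 0.015 -0.105 0.005 100" --pt "-0.003 -0.033 0.011 0.015 -0.105 0.005 100" --pt "-0.002 -0.033 0.012 0.015 -0.105 0.005 100" --pt "-0.001 -0.033 0.0125 0.015 -0.105 0.005 100"

```text
t: 2.95
eef_pos: [515.3, 27.0, 142.9]
tcp_rot: [3.136, -0.169, -0.31]
ft_force: [-0.5, -0.3, 0.4]
opening: 0.282
```

```bash
python3 - <<'E'
from h import *
from cell import *
s=state();print(s["joints"].round(2),s["tcp_rot"])
rows(s,target((-180,125,104),0.12),100,n=4)
E
```

```text
[-0.05  0.41  2.01 -0.09  0.56  1.9 ] [ 3.13594288 -0.16916479 -0.30984819]
[-0.0003, -0.0052, 0.0063, 0.0013, -0.0123, 0.0005, 100]
[-0.0002, -0.0052, 0.0063, 0.0013, -0.0123, 0.0005, 100]
[-0.0001, -0.0052, 0.0063, 0.0013, -0.0123, 0.0005, 100]
[-0.0, -0.0052, 0.0063, 0.0013, -0.0123, 0.0005, 100]
n 4 tip [-182.5  104.3  129.1] F [-0.51 -0.32  0.41] t 2.95
```

Emit:
play_rows --pt "0 -0.005 0.0065 0 -0.012 0 100" --pt "0 -0.005 0.0065 0 -0.012 0 100" --pt "0 -0.005 0.0065 0 -0.012 0 100" --pt "0 -0.006 0.0065 0 -0.012 0 100" --pt "0 0 0 0 0 0 100"

```text
t: 3.45
eef_pos: [527.4, 49.3, 116.5]
tcp_rot: [-3.134, -0.114, -0.304]
ft_force: [-0.1, -0.3, 0.3]
opening: 0.705
```

```bash
python3 - <<'E'
from h import *
from cell import *
s=state();print(s["joints"].round(2),s["tcp_rot"],s["opening"])
rows(s,target((-150,125,106),0.12),100,n=6)
c=read_camera("wrist");cv2.imwrite("pics/w3.png",c["img"][:,:,::-1])
E
```

```text
[-0.02  0.48  1.98 -0.05  0.58  1.89] [-3.13448917 -0.11402569 -0.30423528] 0.7048455826953652
[0.0048, 0.0008, -0.0, -0.0013, 0.001, 0.0013, 100]
[0.0048, 0.0007, -0.0, -0.0013, 0.001, 0.0013, 100]
[0.0048, 0.0007, -0.0, -0.0013, 0.001, 0.0013, 100]
[0.0048, 0.0007, -0.0, -0.0013, 0.001, 0.0013, 100]
[0.0048, 0.0007, -0.0, -0.0013, 0.001, 0.0013, 100]
[0.0048, 0.0007, 0.0, -0.0013, 0.001, 0.0013, 100]
n 6 tip [-178.5  129.4  102.6] F [-0.13 -0.31  0.25] t 3.45
```

View pics/w3.png

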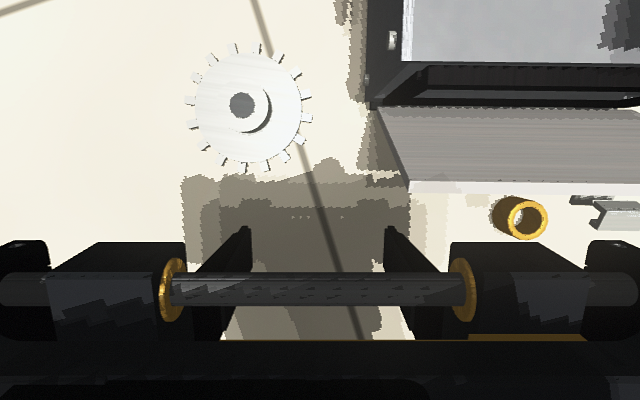

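Emit:
play_rows --pt "0 0.007 0 0 0 0 100" --pt "0 0.007 0 0 0 0 100" --pt "0 0 0 0 0 0 100" --pt "0.007 0 0 0 0 0 100" --pt "0.007 0 0 0 0 0 100"

```text
t: 4.0
eef_pos: [535.6, 29.2, 119.6]
tcp_rot: [-3.134, -0.116, -0.305]
ft_force: [0.5, -0.9, 0.5]
opening: 0.999
```

```bash
python3 - <<'E'
from h import *
from cell import *
s=state();print(s["tcp_rot"],s["opening"],tipbox(s),s["ft_force"])
c=read_camera("wrist");cv2.imwrite("pics/w4.png",c["img"][:,:,::-1])
E
```

```text
[-3.13424977 -0.11559709 -0.30495293] 0.998665301392583 [-164.53989315  112.77289432  105.68573561] [ 0.4804183  -0.89211546  0.5052814 ]
```

View pics/w4.png

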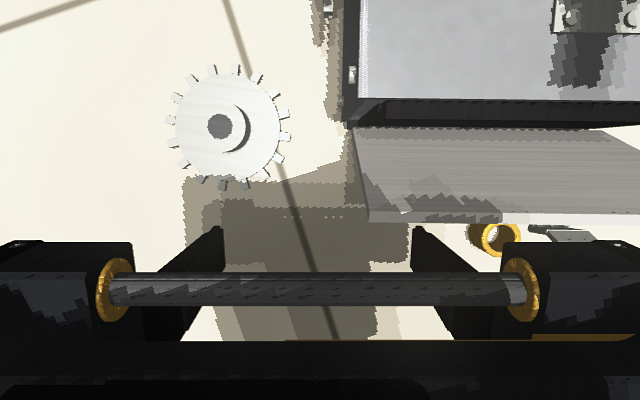

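Emit:
play_rows --pt "0.004 0 0 0 0 0 100" --pt "0.004 0 0 0 0 0 100" --pt "0.004 0 0 0 0 0 100" --pt "0.004 0 0 0 0 0 100" --pt "0.004 0 0 0 0 0 100" --pt "0.004 0 0 0 0 0 100"

```text
t: 4.65
eef_pos: [557.1, 22.7, 121.9]
tcp_rot: [-3.135, -0.106, -0.306]
ft_force: [-5.5, 1.2, 3.7]
opening: 0.996
```

```bash
python3 - <<'E'
from h import *
from cell import *
s=state();print(s["tcp_rot"],s["opening"],tipbox(s),s["ft_force"])
E
```

```text
[-3.13548538 -0.10557387 -0.30639261] 0.9959378016849216 [-142.21604025  113.11336267  107.94266294] [-5.47965309  1.17530709  3.72887885]
```

Emit:
play_rows --pt "0.004 0 0.0005 0 0 0 100" --pt "0.004 0 0.0005 0 0 0 100" --pt "0.004 0 0.0005 0 0 0 100" --pt "0.004 0 0.0005 0 0 0 100"

```text
t: 5.05
eef_pos: [572.0, 18.2, 121.2]
tcp_rot: [-3.136, -0.101, -0.307]
ft_force: [-3.9, 0.8, 2.2]
opening: 0.999
```

```bash
python3 - <<'E'
from h import *
from cell import *
s=state();print(s["tcp_rot"],s["opening"],tipbox(s),s["ft_force"])
c=read_camera("wrist");cv2.imwrite("pics/w5.png",c["img"][:,:,::-1])
E
```

```text
[-3.13604905 -0.10114445 -0.30661574] 0.9990892157564883 [-126.71840242  113.38221758  107.31307488] [-3.94293083  0.8246722   2.15173914]
```

View pics/w5.png

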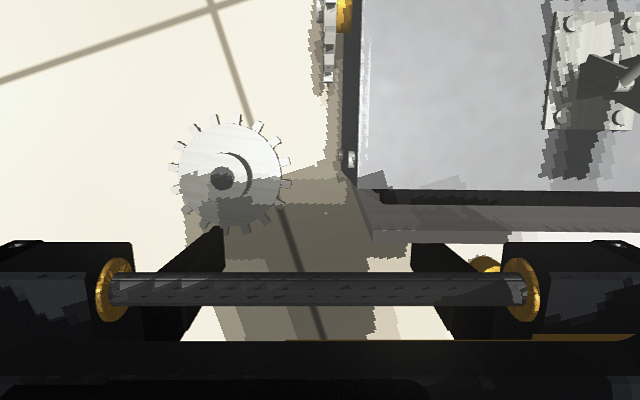

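Emit:
play_rows --pt "0.003 0 0.0003 0 0 0 100" --pt "0.003 0 0.0003 0 0 0 100" --pt "0.002 0 0.0003 0 0 0 100"

```text
t: 5.4
eef_pos: [580.0, 15.6, 121.0]
tcp_rot: [-3.136, -0.099, -0.307]
ft_force: [-13.8, 4.9, 10.0]
opening: 0.998
```

Emit:
play_rows --pt "0.0015 0 0.0002 0 0 0 100"

```text
t: 5.5
eef_pos: [580.1, 15.5, 120.8]
tcp_rot: [-3.137, -0.095, -0.308]
ft_force: [-14.8, 7.2, 12.1]
opening: 0.999
```

Emit:
play_rows --pt "0.0015 0 0.0002 0 0 0 100"

```text
t: 5.6
eef_pos: [580.1, 15.4, 120.7]
tcp_rot: [-3.137, -0.092, -0.309]
ft_force: [-12.8, 3.8, 8.8]
opening: 0.999
```

Emit:
play_rows --pt "0.001 0 0 0 0 0 100" --pt "0.001 0 0 0 0 0 100"

```text
t: 5.8
eef_pos: [580.0, 15.5, 120.7]
tcp_rot: [-3.137, -0.087, -0.31]
ft_force: [-8.0, 3.4, 5.7]
opening: 1.001
```

```bash
python3 - <<'E'
from h import *
from cell import *
s=state();print(s["tcp_rot"],s["opening"],tipbox(s),s["ft_force"])
S=read_camera("side");T=read_camera("top");W=read_camera("wrist");cv2.imwrite("pics/w6.png",W["img"][:,:,::-1])
print(proj(W,b2w([(-95,95,130)],*BOX)))
for th in(0.0,.04,.06,.08,.12):print(th,proj(W,b2w(door([(-100,88,133),(-94,88,133)],th),*BOX)).round(1).tolist())
zoom(S["img"],320,190,105,95,6.2,"pics/s6.png");zoom(T["img"],335,110,105,125,4.8,"pics/t6.png")
E
```

```text
[-3.13727542 -0.08651307 -0.30956432] 1.0009295201978679 [-118.47322421  113.25660779  106.78597944] [-7.96013135  3.42658     5.69741107]
[[360.33366617 207.78538807]]
0.0 [[377.2, 220.6], [377.6, 206.8]]
0.04 [[376.8, 230.5], [377.3, 217.1]]
0.06 [[376.6, 235.4], [377.1, 222.1]]
0.08 [[376.4, 240.2], [377.0, 227.1]]
0.12 [[375.9, 249.6], [376.5, 236.8]]
```

View pics/w6.png

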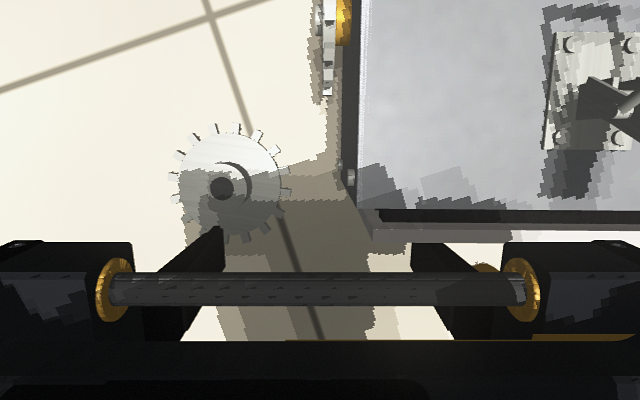

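View pics/s6.png

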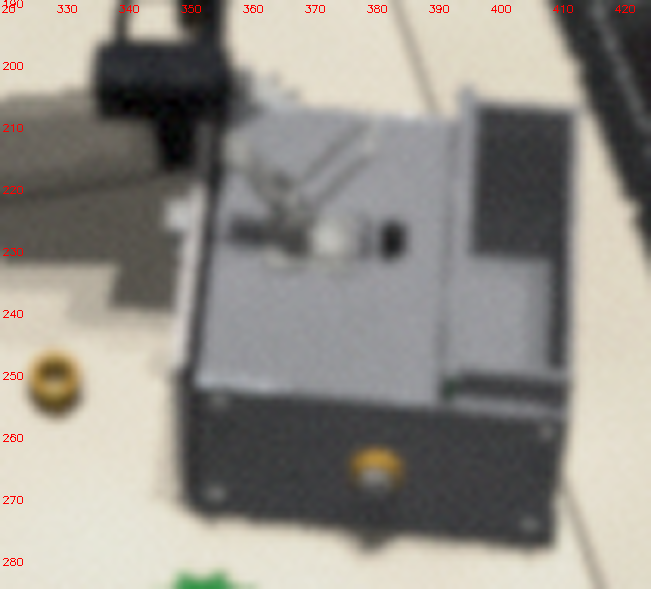

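```bash
python3 - <<'E'
from h import *
im=cv2.imread("pics/w6.png")[:,:,::-1]
zoom(im,330,150,190,110,4.2,"pics/w6z.png")
E
```

```text
(no output)
```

View pics/w6z.png

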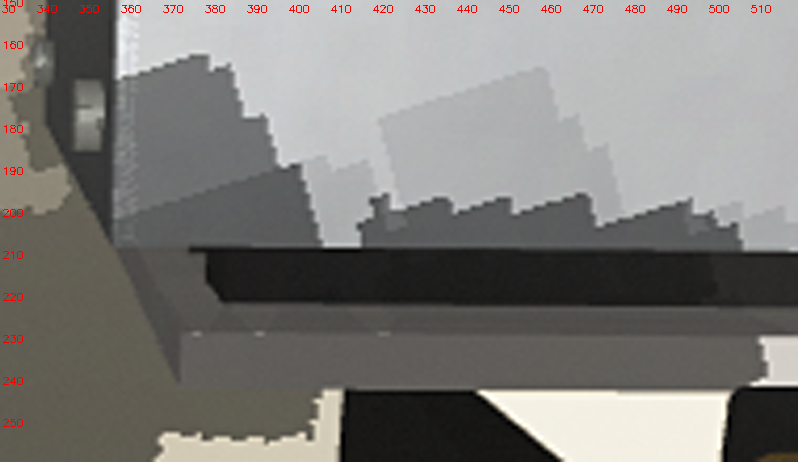

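Emit:
play_rows --pt "-0.015 0 0 0 0 0 0" --pt "-0.02 0 -0.02 0 0 0 0" --pt "0 0 -0.045 0 0 0 0" --pt "0 0 -0.045 0 0 0 0" --pt "0 0 -0.045 0 0 0 0" --pt "0 0.02 -0.02 0 0 0 0" --pt "0 0.02 0 0 0 0 0" --pt "0 0.02 0 0 0 0 0"

```text
t: 6.75
eef_pos: [517.2, -28.0, 300.1]
tcp_rot: [-3.137, -0.1, -0.304]
ft_force: [-0.4, 0.5, -0.1]
opening: 0.387
```

```bash
sed -i 's/^BOX=.*/BOX=(655.4,-127.8,-0.312)/' h.py; python3 - <<'E'
from h import *
from cell import *
s=state();print(s["tcp_rot"],s["opening"],tipbox(s),s["ft_force"])
W=read_camera("wrist");zoom(W["img"],160,0,320,260,2.4,"pics/w7.png",proj(W,b2w([(-45,0,146),(3,0,130),(3,0,148),(-91,95,130),(-91,-95,130),(-91,0,130),(-104,88,133),(-98,-88,133),(-98,88,133)],*BOX)))
E
```

```text
[-3.13662063 -0.10046864 -0.30388511] 0.3867842703172701 [-160.73230993   52.60414955  286.12139912] [-0.36323415  0.47107908 -0.06056248]
```

View pics/w7.png

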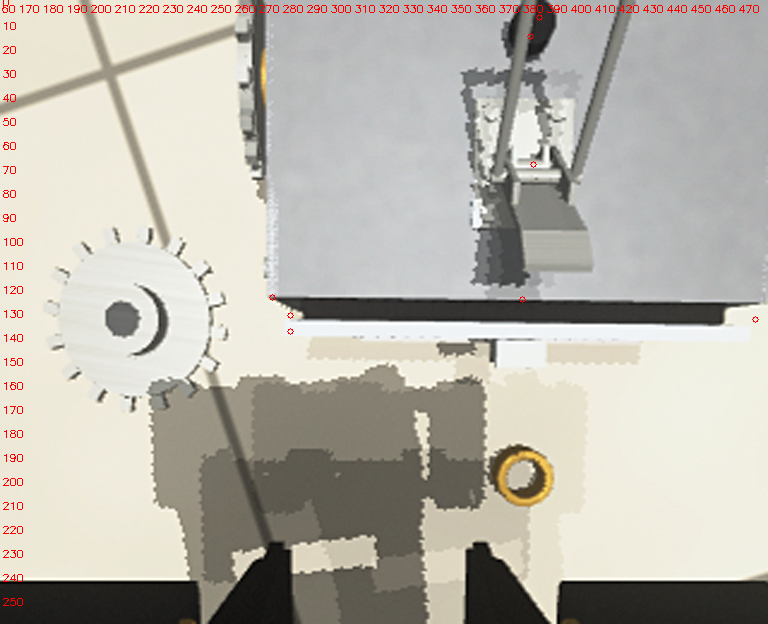

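```bash
python3 - <<'E'
from h import *
from cell import *
s=state()
rows(s,target((45,0,270),0.0),0)
E
```

```text
[0.0408, 0.0104, 0.0073, -0.0009, -0.0201, 0.0015, 0]
[0.0409, 0.0104, 0.0065, -0.0009, -0.0201, 0.0015, 0]
[0.0411, 0.0103, 0.0057, -0.0009, -0.0201, 0.0015, 0]
[0.0412, 0.0102, 0.0049, -0.0009, -0.0201, 0.0015, 0]
[0.0413, 0.0102, 0.004, -0.0009, -0.0201, 0.0015, 0]
n 5 tip [-160.6   50.6  286.2] F [ 0.48 -1.12  0.36] t 6.8
```

Emit:
play_rows --pt "0.041 0.0105 0.007 0 -0.02 0.0015 0" --pt "0.041 0.0105 0.0065 0 -0.02 0.0015 0" --pt "0.041 0.0105 0.006 0 -0.02 0.0015 0" --pt "0.041 0.0105 0.005 0 -0.02 0.0015 0" --pt "0.041 0.0105 0.004 0 -0.02 0.0015 0" --pt "0 0 0 0 0 0 0"

```text
t: 7.4
eef_pos: [706.5, -148.4, 283.9]
tcp_rot: [-3.137, -0.006, -0.313]
ft_force: [-0.5, 0.4, -0.9]
opening: 0.004
```

```bash
python3 - <<'E'
from h import *
from cell import *
s=state();print(s["opening"],s["tcp_rot"])
rows(s,target((45,0,208),0.0),0)
W=read_camera("wrist");cv2.imwrite("pics/w8.png",W["img"][:,:,::-1])
S=read_camera("side");zoom(S["img"],320,130,120,140,4.2,"pics/s8.png",proj(S,b2w([(45,0,270),(0,0,217)],*BOX)))
E
```

```text
0.004043290585102606 [-3.13731939 -0.00616616 -0.31254329]
[-0.0052, -0.0018, 0.0309, -0.0021, -0.0031, -0.0003, 0]
[-0.0051, -0.0019, 0.0309, -0.0021, -0.0031, -0.0003, 0]
n 2 tip [ 55.   -3.9 269.9] F [-0.47  0.37 -0.93] t 7.4
```

View pics/w8.png

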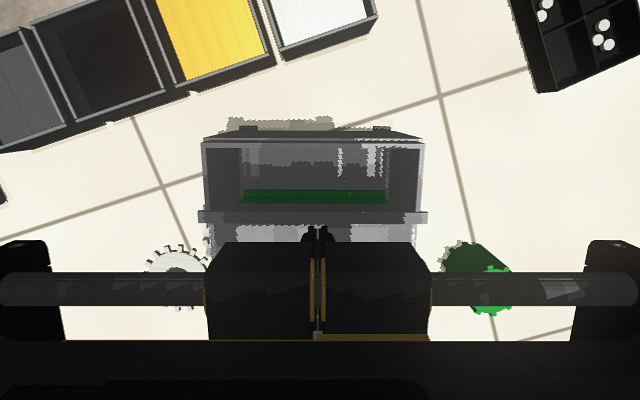

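View pics/s8.png

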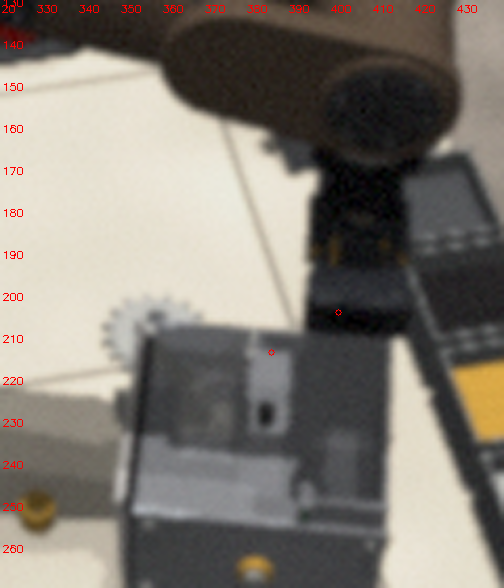

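Emit:
play_rows --pt "-0.004 -0.002 0.032 0 0 0 0" --pt "-0.004 -0.002 0.032 0 0 0 0" --pt "0 0 0 0 0 0 0"

```text
t: 7.8
eef_pos: [697.0, -137.5, 222.6]
tcp_rot: [-3.137, -0.012, -0.31]
ft_force: [0.6, 0.3, -0.1]
opening: 0.006
```

```bash
python3 - <<'E'
from h import *
from cell import *
s=state();print(s["tcp_rot"])
rows(s,target((0,0,212),0.0),0,n=4)
S=read_camera("side");zoom(S["img"],320,150,120,120,4.8,"pics/s9.png",proj(S,b2w([(45,0,208),(0,0,217)],*BOX)))
E
```

```text
[-3.13694702 -0.01191631 -0.30983759]
[-0.0106, 0.0008, -0.001, -0.0012, -0.003, 0.0005, 0]
[-0.0106, 0.0009, -0.001, -0.0012, -0.003, 0.0005, 0]
[-0.0106, 0.0009, -0.0009, -0.0012, -0.003, 0.0005, 0]
[-0.0106, 0.0009, -0.0009, -0.0012, -0.003, 0.0005, 0]
n 4 tip [ 42.8   3.6 208.6] F [ 0.63  0.31 -0.05] t 7.8
```

View pics/s9.png

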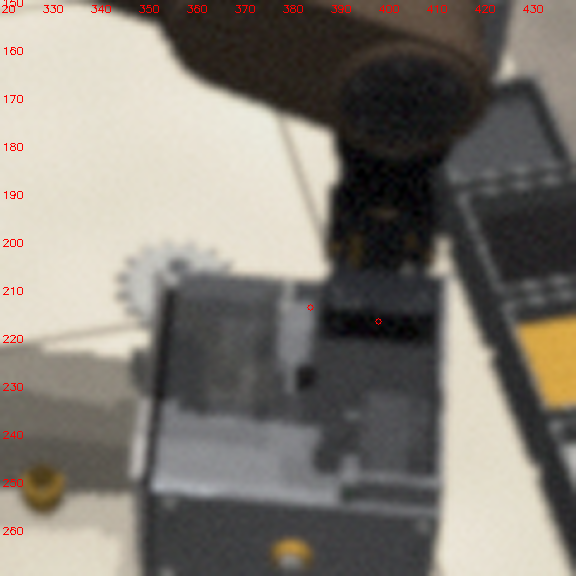

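Emit:
play_rows --pt "-0.013 0.002 -0.001 0 0 0 0" --pt "-0.013 0.002 -0.001 0 0 0 0" --pt "-0.013 0 -0.002 0 0 0 0" --pt "-0.013 0 -0.004 0 0 0 0" --pt "-0.013 0 -0.004 0 0 0 0"

```text
t: 8.35
eef_pos: [635.2, -120.8, 248.2]
tcp_rot: [-3.137, -0.031, -0.308]
ft_force: [1.1, -0.6, -0.3]
opening: 0.005
```

```bash
python3 - <<'E'
from h import *
from cell import *
s=state();print(s["tcp_rot"],tipbox(s),s["ft_force"])
S=read_camera("side");zoom(S["img"],320,150,120,120,4.8,"pics/s10.png",proj(S,b2w([tipbox(s)],*BOX)))
W=read_camera("wrist");cv2.imwrite("pics/w10.png",W["img"][:,:,::-1])
E
```

```text
[-3.13686208 -0.03109631 -0.30781936] [-20.97082138   0.52746075 234.2518875 ] [ 1.11754754 -0.58156048 -0.30713466]
```

View pics/s10.png

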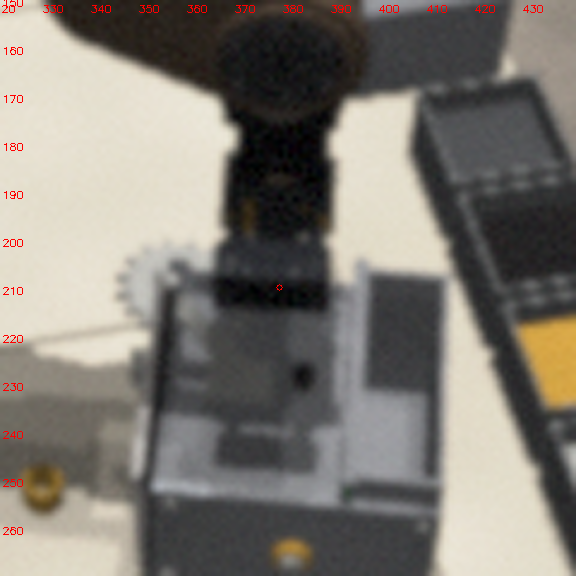

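View pics/w10.png

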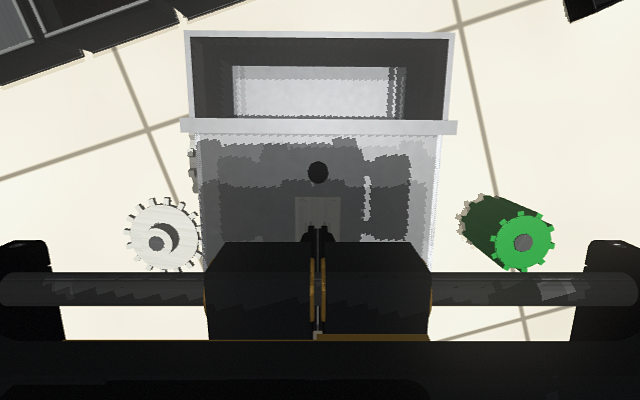

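Emit:
play_rows --pt "-0.006 0 0.006 0 0 0 0" --pt "-0.012 0 0.0015 0 0 0 0" --pt "-0.012 0 0.001 0 0 0 0" --pt "-0.01 0 0.001 0 0 0 0" --pt "0 0 0 0 0 0 0"

```text
t: 8.95
eef_pos: [596.3, -108.1, 237.5]
tcp_rot: [-3.137, -0.034, -0.308]
ft_force: [0.1, -0.1, -0.1]
opening: 0.001
```

```bash
python3 - <<'E'
from h import *
from cell import *
s=state();print(s["tcp_rot"],tipbox(s),s["ft_force"])
S=read_camera("side");zoom(S["img"],320,150,120,120,4.8,"pics/s11.png",proj(S,b2w([tipbox(s)],*BOX)))
W=read_camera("wrist");cv2.imwrite("pics/w11.png",W["img"][:,:,::-1])
E
```

```text
[-3.13680718 -0.03363007 -0.30751008] [-61.85519677   0.65936875 223.4942623 ] [ 0.0925526  -0.10744548 -0.05432715]
```

View pics/s11.png

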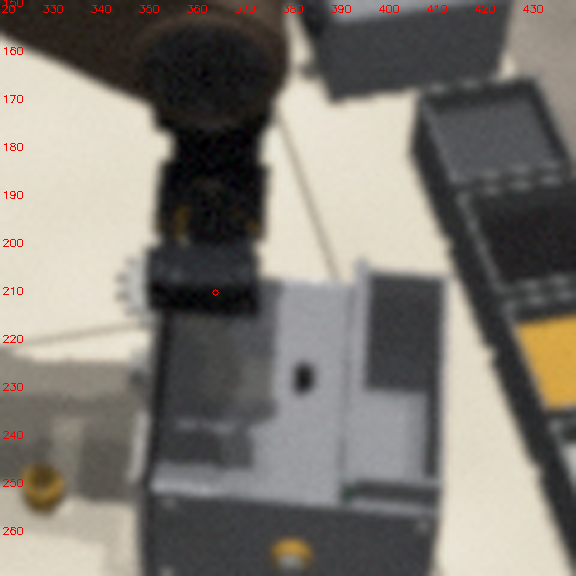

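View pics/w11.png

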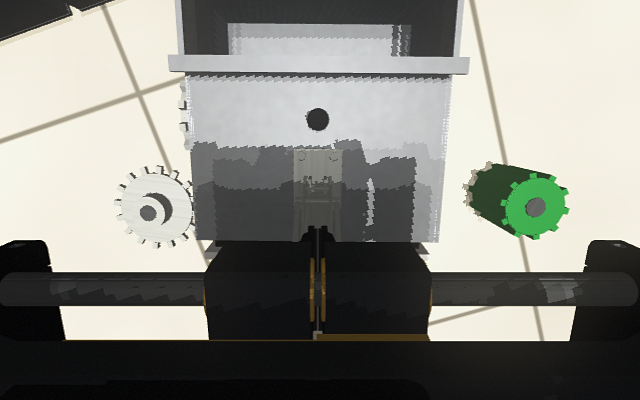

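Emit:
play_rows --pt "0 0 -0.03 0 0 0 0" --pt "0 0 -0.04 0 0 0 0" --pt "-0.045 0 0 0 0.05 0 0" --pt "-0.045 0 0 0 0.05 0 0" --pt "-0.04 0 0 0 0.05 0 0" --pt "0 0 0 0 0 0 0"

```text
t: 9.65
eef_pos: [472.4, -69.5, 299.0]
tcp_rot: [-3.137, -0.193, -0.309]
ft_force: [-0.5, 0.5, 1.5]
opening: 0.004
```

```bash
python3 - <<'E'
from h import *
from cell import *
s=state();print(s["tcp_rot"],tipbox(s),s["ft_force"],s["t"])
W=read_camera("wrist");zoom(W["img"],180,0,270,220,2.9,"pics/w12.png",proj(W,b2w([(-45,0,146),(3,0,130),(3,0,148),(-91,95,130),(-91,-95,130),(-91,0,130),(-104,88,133),(-98,-88,133),(-98,88,133)],*BOX)))
E
```

```text
[-3.13658282 -0.19317162 -0.30931367] [-189.32718647   -0.63796497  285.22245197] [-0.54744602  0.46594415  1.50708277] 9.65
```

View pics/w12.png

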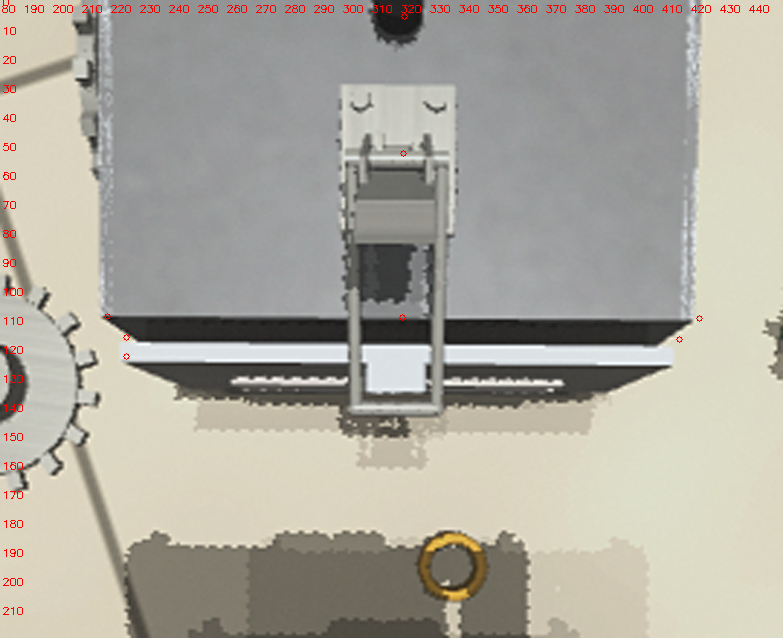

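```bash
cat > traj.py <<'E'
import numpy as np
def tip(th,tau,r=45,tabrise=9):
    pin=np.array([-45,146.]);u=np.array([np.cos(th),np.sin(th)]);n=np.array([-np.sin(th),np.cos(th)])
    seg=[pin+a*u+4.5*n for a in np.linspace(12,59,60)]+[pin+(59+14*k)*u+(4.5+tabrise*k)*n for k in np.linspace(0,1,20)]
    seg=np.array(seg)
    zt=np.array([np.sin(tau),-np.cos(tau)]);xt=np.array([np.cos(tau),np.sin(tau)])
    for d in np.arange(0,60,.2):
        c=pin+r*u+d*n; q=seg-c; a=q@xt; b=q@zt   # finger |a|<10, b<0
        if not np.any((abs(a)<10)&(b<0)&(b>-70)): return c
for th in [2.05,1.9,1.75,1.6,1.4,1.2,1.0,.9,.8,.7,.6,.5,.4,.3,.2,.1,0,-.05]:
    tau=.3 if th>.8 else .1+.2*max(th,0)/.8
    print(th,round(tau,2),tip(th,tau).round(1))
E
python3 traj.py; python3 - <<'E'
from h import *
from cell import *
s=state()
rows(s,target((-125,0,195),0.3),0)
E
```

```text
2.05 0.3 [-91.3 172.7]
1.9 0.3 [-82.6 180.7]
1.75 0.3 [-72.9 186.7]
1.6 0.3 [-62.5 190.5]
1.4 0.3 [-50.6 192.6]
1.2 0.3 [-40.1 192.4]
1.0 0.3 [-29.9 189.8]
0.9 0.3 [-24.9 187.5]
0.8 0.3 [-20.2 184.7]
0.7 0.27 [-16.  181.4]
0.6 0.25 [-12.4 178. ]
0.5 0.23 [ -9.  173.9]
0.4 0.2 [ -6.  169.4]
0.3 0.17 [ -3.7 164.8]
0.2 0.15 [ -1.9 159.8]
0.1 0.12 [ -0.7 155.3]
0 0.1 [  0.  151.6]
-0.05 0.1 [  0.2 149.7]
[0.0136, -0.0, 0.0339, -0.0019, 0.0348, 0.0007, 0]
[0.0124, -0.0001, 0.0343, -0.0019, 0.0348, 0.0007, 0]
[0.0112, -0.0002, 0.0348, -0.0019, 0.0348, 0.0007, 0]
n 3 tip [-186.2   -0.7  286.4] F [ 0.32 -0.6   1.31] t 9.7
```

Emit:
play_rows --pt "0.0135 0 0.034 0 0.035 0 0" --pt "0.0125 0 0.034 0 0.035 0 0" --pt "0.011 0 0.035 0 0.035 0 0" --pt "0 0 0 0 0 0 0"

```text
t: 10.1
eef_pos: [541.1, -91.1, 209.1]
tcp_rot: [-3.136, -0.313, -0.311]
ft_force: [-0.8, 0.0, 0.2]
opening: 0.004
```

```bash
python3 - <<'E'
from h import *
from cell import *
s=state();print(s["tcp_rot"],s["joints"].round(2))
rows(s,target((-100,0,188),0.3),0)
W=read_camera("wrist");cv2.imwrite("pics/w13.png",W["img"][:,:,::-1])
E
```

```text
[-3.13617616 -0.31262089 -0.31056462] [-0.29  0.31  1.97 -0.    0.55  1.6 ]
[0.0127, -0.0001, 0.0122, -0.0058, -0.0126, 0.0014, 0]
n 1 tip [-1.157e+02 -1.000e-01  1.958e+02] F [-0.77  0.04  0.17] t 10.1
```

View pics/w13.png

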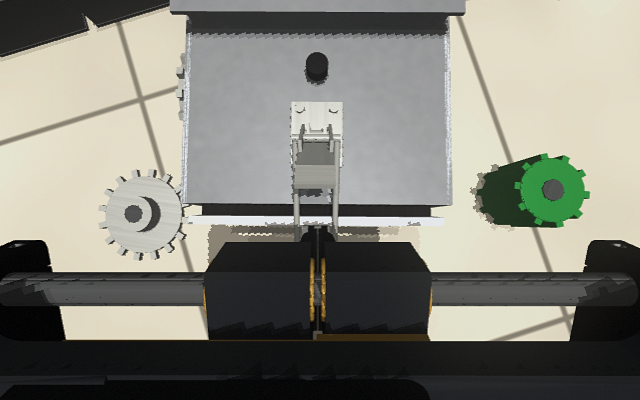

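Emit:
play_rows --pt "0.0083 0 0.0035 0 0 0 0" --pt "0.0083 0 0.0035 0 0 0 0" --pt "0.0083 0 0.0035 0 0 0 0" --pt "0.0083 0 0.0035 0 0 0 0" --pt "0.0083 0 0.0035 0 0 0 0" --pt "0.0083 0 0.0035 0 0 0 0"

```text
t: 10.75
eef_pos: [597.5, -108.8, 212.4]
tcp_rot: [-3.136, -0.318, -0.31]
ft_force: [-1.7, 0.1, 1.1]
opening: 0.004
```

```bash
python3 - <<'E'
from h import *
from cell import *
s=state();print(s["tcp_rot"],s["joints"].round(2))
rows(s,target((-40,0,193),0.3),0,n=4)
W=read_camera("wrist");cv2.imwrite("pics/w14.png",W["img"][:,:,::-1])
E
```

```text
[-3.13593106 -0.31780089 -0.31035024] [-0.29  0.39  1.83 -0.    0.6   1.59]
[0.0035, 0.0001, 0.0027, -0.0015, -0.0044, 0.0004, 0]
[0.0035, 0.0001, 0.0027, -0.0015, -0.0044, 0.0004, 0]
[0.0035, 0.0001, 0.0027, -0.0015, -0.0044, 0.0004, 0]
[0.0036, 0.0001, 0.0027, -0.0015, -0.0044, 0.0004, 0]
n 4 tip [-56.6   0.4 199.1] F [-1.7   0.08  1.14] t 10.75
```

View pics/w14.png

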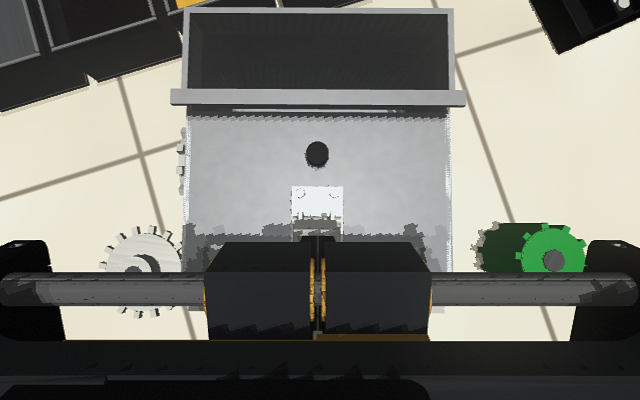

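Emit:
play_rows --pt "0.0035 0 0.004 0 0 0 0" --pt "0.0035 0 0.004 0 0 0 0" --pt "0.0035 0 0.004 0 0 0 0" --pt "0.0035 0 0.004 0 0 0 0"

```text
t: 11.2
eef_pos: [617.8, -115.3, 201.7]
tcp_rot: [-3.136, -0.321, -0.31]
ft_force: [-4.0, 1.0, 8.1]
opening: 0.006
```

```bash
python3 - <<'E'
from h import *
from cell import *
s=state();print(s["tcp_rot"])
rows(s,target((-25,0,187.5),0.3),0,n=4)
W=read_camera("wrist");cv2.imwrite("pics/w15.png",W["img"][:,:,::-1])
S=read_camera("side");zoom(S["img"],320,150,120,120,4.8,"pics/s15.png")
E
```

```text
[-3.13594781 -0.32064705 -0.31042842]
[0.0024, 0.0001, 0.001, -0.0015, -0.0052, 0.0004, 0]
[0.0024, 0.0001, 0.001, -0.0015, -0.0052, 0.0004, 0]
[0.0024, 0.0001, 0.001, -0.0015, -0.0052, 0.0004, 0]
[0.0024, 0.0001, 0.001, -0.0015, -0.0052, 0.0004, 0]
n 4 tip [-35.2   0.4 188.4] F [-3.97  1.    8.15] t 11.2
```

View pics/w15.png

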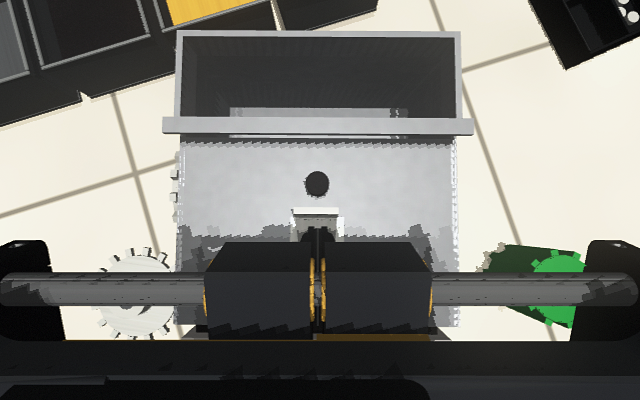

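View pics/s15.png

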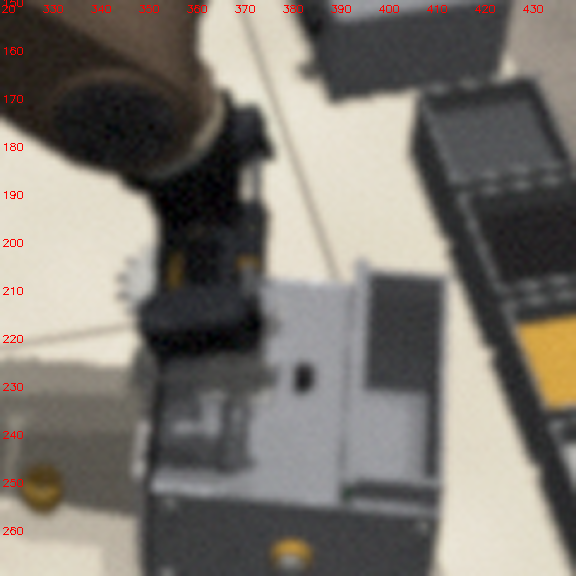

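Emit:
play_rows --pt "0.003 0 0.002 0 -0.004 0 0" --pt "0.003 0 0.002 0 -0.004 0 0" --pt "0.003 0 0.002 0 -0.004 0 0"

```text
t: 11.6
eef_pos: [625.4, -117.7, 197.4]
tcp_rot: [-3.136, -0.301, -0.31]
ft_force: [-8.6, 2.5, 4.9]
opening: 0.001
```

```bash
python3 - <<'E'
from h import *
from cell import *
s=state();print(s["tcp_rot"])
rows(s,target((-16,0,181.5),0.27),0,n=4)
E
```

```text
[-3.13626197 -0.30100144 -0.30998948]
[0.0027, 0.0001, 0.0015, -0.0015, -0.0077, 0.0005, 0]
[0.0027, 0.0001, 0.0014, -0.0015, -0.0077, 0.0005, 0]
[0.0027, 0.0001, 0.0014, -0.0015, -0.0077, 0.0005, 0]
[0.0027, 0.0001, 0.0014, -0.0015, -0.0077, 0.0005, 0]
n 4 tip [-27.5   0.5 184. ] F [-8.63  2.52  4.86] t 11.6
```

Emit:
play_rows --pt "0.003 0 0.0025 0 -0.008 0 0" --pt "0.003 0 0.0025 0 -0.008 0 0" --pt "0.003 0 0.0025 0 -0.008 0 0" --pt "0.003 0 0.0025 0 -0.008 0 0"

```text
t: 12.0
eef_pos: [634.9, -120.9, 189.7]
tcp_rot: [-3.137, -0.256, -0.309]
ft_force: [-8.4, 1.6, 4.4]
opening: 0.004
```

```bash
python3 - <<'E'
from h import *
from cell import *
s=state();print(s["tcp_rot"])
rows(s,target((-10,0,174.5),0.22),0,n=4)
W=read_camera("wrist");cv2.imwrite("pics/w16.png",W["img"][:,:,::-1])
E
```

```text
[-3.13703767 -0.25640624 -0.30925711]
[0.002, 0.0001, 0.0009, -0.0013, -0.0091, 0.0007, 0]
[0.002, 0.0001, 0.0009, -0.0013, -0.0091, 0.0007, 0]
[0.002, 0.0001, 0.0009, -0.0013, -0.0091, 0.0007, 0]
[0.002, 0.0001, 0.0009, -0.0013, -0.0091, 0.0007, 0]
n 4 tip [-18.1   0.4 176.2] F [-8.35  1.65  4.42] t 12.0
```

View pics/w16.png

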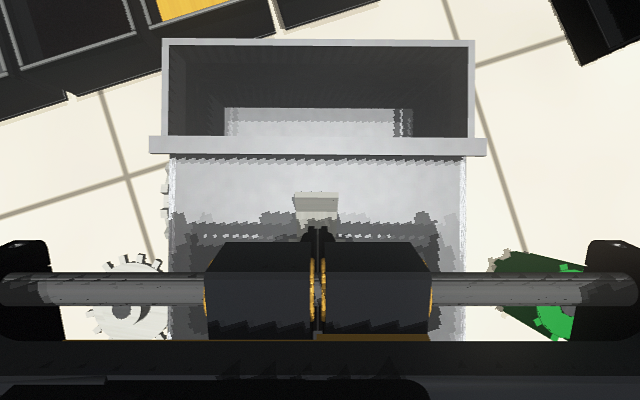

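Emit:
play_rows --pt "0.0035 0 0.002 0 -0.008 0 0" --pt "0.0035 0 0.002 0 -0.008 0 0" --pt "0.0035 0 0.0025 0 -0.008 0 0" --pt "0.0035 0 0.003 0 -0.008 0 0"

```text
t: 12.45
eef_pos: [645.0, -124.0, 180.4]
tcp_rot: [-3.138, -0.207, -0.309]
ft_force: [-4.3, 0.5, 1.8]
opening: 0.002
```

```bash
python3 - <<'E'
from h import *
from cell import *
s=state();print(s["tcp_rot"])
rows(s,target((-6,0,169.5),0.2),0,n=4)
E
```

```text
[-3.13762557 -0.20687042 -0.30856117]
[0.0007, 0.0001, -0.0006, -0.0012, -0.0017, 0.0008, 0]
[0.0007, 0.0001, -0.0006, -0.0012, -0.0017, 0.0008, 0]
[0.0007, 0.0001, -0.0006, -0.0012, -0.0017, 0.0008, 0]
[0.0007, 0.0001, -0.0006, -0.0012, -0.0017, 0.0008, 0]
n 4 tip [ -8.1   0.5 166.7] F [-4.31  0.48  1.8 ] t 12.45
```

Emit:
play_rows --pt "0.0015 0 0.0035 0 -0.008 0 0" --pt "0.0015 0 0.0035 0 -0.008 0 0" --pt "0.0012 0 0.0035 0 -0.008 0 0"

```text
t: 12.75
eef_pos: [650.9, -125.8, 169.8]
tcp_rot: [-3.138, -0.18, -0.308]
ft_force: [0.6, 0.3, -0.4]
opening: 0.005
```

```bash
python3 - <<'E'
from h import *
from cell import *
s=state();print(s["tcp_rot"])
rows(s,target((0,0,152),0.12),0,n=4)
W=read_camera("wrist");cv2.imwrite("pics/w17.png",W["img"][:,:,::-1])
E
```

```text
[-3.13768697 -0.18014388 -0.30838365]
[0.0006, 0.0001, 0.0011, -0.0011, -0.015, 0.0009, 0]
[0.0006, 0.0001, 0.0011, -0.0011, -0.015, 0.0009, 0]
[0.0006, 0.0001, 0.0011, -0.0011, -0.015, 0.0009, 0]
[0.0007, 0.0001, 0.0011, -0.0011, -0.015, 0.0009, 0]
n 4 tip [ -2.3   0.6 156. ] F [ 0.56  0.32 -0.42] t 12.75
```

View pics/w17.png

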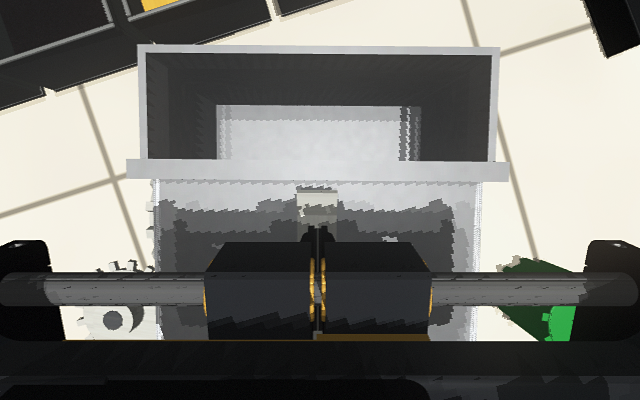

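Emit:
play_rows --pt "0.0015 0 0.0015 0 -0.03 0 0" --pt "0.0015 0 0.0015 0 -0.03 0 0" --pt "0 0 0.0015 0 -0.02 0 0"

```text
t: 13.1
eef_pos: [655.0, -127.1, 165.3]
tcp_rot: [-3.138, -0.098, -0.308]
ft_force: [-6.4, 1.7, 17.4]
opening: 0.006
```

Emit:
play_rows --pt "0 0 0.0015 0 0 0 0"

```text
t: 13.2
eef_pos: [655.1, -127.1, 165.2]
tcp_rot: [-3.138, -0.097, -0.308]
ft_force: [-13.0, 3.1, 22.9]
opening: 0.005
```

Emit:
play_rows --pt "0 0 0.0015 0 0 0 0"

```text
t: 13.3
eef_pos: [655.1, -127.1, 165.3]
tcp_rot: [-3.138, -0.097, -0.308]
ft_force: [-8.6, 1.8, 16.5]
opening: 0.005
```

```bash
python3 - <<'E'
from h import *
from cell import *
s=state();print(s["tcp_rot"],tipbox(s),s["ft_force"])
E
```

```text
[-3.13781078 -0.09719403 -0.30792009] [  0.83803778   0.59757277 151.36991705] [-8.60389766  1.76342681 16.45756445]
```

Emit:
play_rows --pt "-0.0003 0 0.0009 0 0 0 0" --pt "-0.0003 0 0.0009 0 0 0 0"

```text
t: 13.5
eef_pos: [654.9, -127.1, 165.6]
tcp_rot: [-3.138, -0.1, -0.308]
ft_force: [-2.5, 0.4, 6.3]
opening: 0.004
```

Emit:
play_rows --pt "0 0 0.0014 0 0 0 0" --pt "0 0 0.0014 0 0 0 0"

```text
t: 13.7
eef_pos: [655.0, -127.1, 165.4]
tcp_rot: [-3.138, -0.101, -0.307]
ft_force: [-8.0, 1.3, 15.0]
opening: 0.007
```

Emit:
play_rows --pt "-0.0001 0 0.0013 0 0 0 0" --pt "-0.0001 0 0.0013 0 0 0 0" --pt "-0.0001 0 0.0013 0 0 0 0"

```text
t: 14.0
eef_pos: [654.9, -127.1, 165.4]
tcp_rot: [-3.138, -0.104, -0.307]
ft_force: [-5.8, 1.4, 12.0]
opening: 0.005
```

Emit:
play_rows --pt "0 0 0.0015 0 0 0 0" --pt "0 0 0.0014 0 0 0 0" --pt "0 0 0.0014 0 0 0 0" --pt "0 0 0.0014 0 0 0 0"

```text
t: 14.4
eef_pos: [654.9, -127.1, 165.4]
tcp_rot: [-3.139, -0.107, -0.307]
ft_force: [-6.8, 1.8, 13.0]
opening: 0.001
```

Emit:
play_rows --pt "0 0 0.0014 0 0 0 0" --pt "0 0 0.0014 0 0 0 0" --pt "0 0 0.0014 0 0 0 0" --pt "0 0 0.0014 0 0 0 0"

```text
t: 14.8
eef_pos: [654.8, -127.0, 165.5]
tcp_rot: [-3.139, -0.11, -0.306]
ft_force: [-7.0, 1.7, 13.6]
opening: 0.004
```

Emit:
play_rows --pt "0 0 0.0014 0 0 0 0" --pt "0 0 0.0014 0 0 0 0" --pt "0 0 0.0014 0 0 0 0" --pt "0 0 0.0014 0 0 0 0"

```text
t: 15.2
eef_pos: [654.9, -127.0, 165.5]
tcp_rot: [-3.139, -0.112, -0.306]
ft_force: [-6.0, 2.0, 12.8]
opening: 0.007
```

```bash
python3 - <<'E'
from h import *
from cell import *
for i in range(24):
    s=state();f=s["ft_force"];print(round(s["t"],2),f.round(1),round(np.linalg.norm(f),1));read_camera("top")
E
```

```text
15.2 [-6.   2.  12.8] 14.3
15.25 [-7.   2.  13.8] 15.6
15.3 [-6.6  1.3 13.4] 15.0
15.35 [-7.1  1.4 13.9] 15.6
15.4 [-6.5  1.5 14.1] 15.6
15.45 [-7.4  1.6 13. ] 15.0
15.5 [-8.3  1.1 13.3] 15.7
15.55 [-7.   1.5 13.3] 15.1
15.6 [-7.8  0.9 13.3] 15.4
15.65 [-6.8  1.2 12.5] 14.3
15.7 [-7.3  1.6 13.9] 15.8
15.75 [-8.1  1.5 13. ] 15.4
15.8 [-7.3  0.8 13.3] 15.2
15.85 [-7.   0.9 12.6] 14.5
15.9 [-7.6  1.8 13.6] 15.6
15.95 [-6.4  2.4 13.8] 15.4
16.0 [-6.5  1.  13.4] 14.9
16.05 [-6.1  1.6 12.5] 14.0
16.1 [-7.6  2.  13.6] 15.7
16.15 [-7.6  1.5 13.1] 15.2
16.2 [-7.3  1.7 12.9] 15.0
16.25 [-7.6  1.5 13.6] 15.7
16.3 [-6.8  1.8 12.6] 14.5
16.35 [-6.8  1.2 13.1] 14.8
```

Emit:
play_rows --pt "-0.002 0 -0.006 0 0 0 0" --pt "-0.004 0 -0.03 0 0 0 0" --pt "0 0 -0.045 0 0 0 0" --pt "0 0 -0.045 0 0 0 0" --pt "-0.045 0 0 0 0.02 0 0" --pt "-0.045 0 0 0 0.02 0 0" --pt "-0.045 0 0 0 0.02 0 0" --pt "-0.04 0 0 0 0.02 0 0"

```text
t: 17.2
eef_pos: [470.0, -69.3, 270.5]
tcp_rot: [-3.139, -0.204, -0.307]
ft_force: [0.1, 0.2, 0.6]
opening: 0.008
```

```bash
python3 - <<'E'
from h import *
from cell import *
s=state();print(s["tcp_rot"],tipbox(s),s["ft_force"],s["t"])
W=read_camera("wrist");zoom(W["img"],180,0,270,220,2.9,"pics/w20.png",proj(W,b2w([(-91,0,130),(-94,88,133),(-100,88,133),(-104,0,140),(7,0,150.5)],*BOX)))
S=read_camera("side");zoom(S["img"],320,190,105,95,6.2,"pics/s20.png")
T=read_camera("top");cv2.imwrite("pics/t20.png",T["img"][:,:,::-1])
E
```

```text
[-3.13906312 -0.20426367 -0.30687622] [-191.60852869   -1.16400802  256.78257196] [0.13727047 0.24719818 0.57039715] 17.2
```

View pics/w20.png

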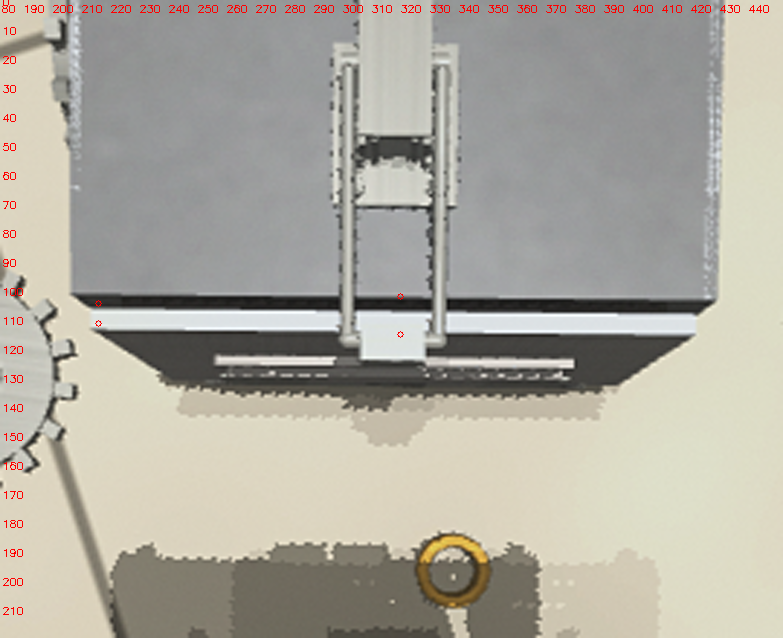

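View pics/s20.png

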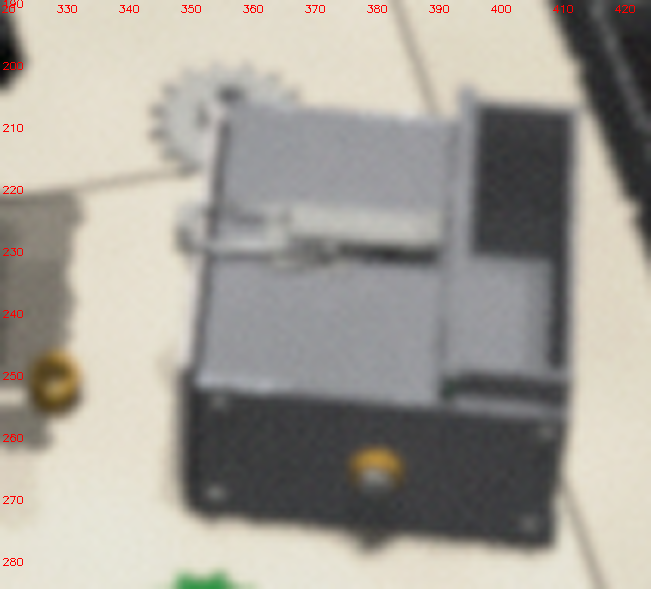

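View pics/t20.png

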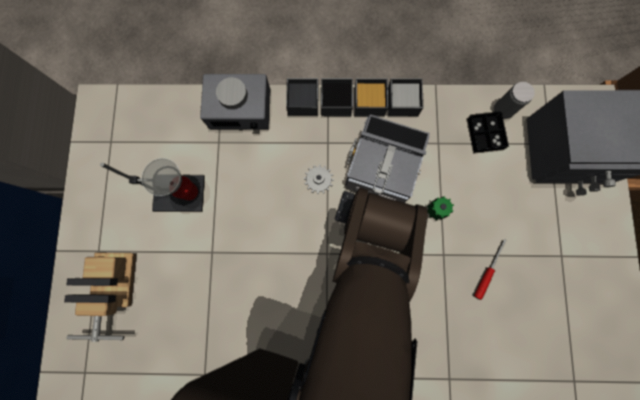

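```bash
python3 -c "
from cell import *
print(job_done())"
```

```text
the job is handed in; nothing more can be done
None
```

The clean-out door is shut and latched, and I handed the job in at about 17.3 s. No verdict came back.

**What I did**
1. I pushed the door up with one open finger until it stopped moving on its seal.
2. I flipped the loop over with the closed fingertips. The wrist picture showed the bar hanging in front of the keeper.
3. I swung the lever over. The force rose to about 10 N, then dropped to nothing as the lever passed dead centre.
4. I held the lever on its rubber stop at 14–16 N for 1.2 s, in an unbroken row of readings.
5. I let go and backed the arm away.

**Last checks**
- The final wrist and side pictures show the lever flat, the bar under the hook's lip and the door closed against the box.
- The arm is clear of everything and reads less than 1 N.
- The sprocket, spare roller, bushing, cup and screwdriver are where they started, as far as the pictures show.

**Close calls and doubts**
- **Lever force:** when I first touched the lever on its stop, one reading was about 26.5 N. That is over your 25 N limit but under the 28 N fail limit. I sent two press steps without checking the force between them. Readings come only at the end of a row, so a short higher peak can't be ruled out.
- **Door force:** pushing on the seal, the reading reached about 20 N.
- **Door angle on the seal:** my first fit of the box put it at about 0.08 rad, over the 0.06 limit. The door would not move at about 20 N, so I took the box's front edge to be about 4 mm farther back than I had assumed. With that change the door comes out at about 0.047 rad. This was worked out from pictures and contact, not measured directly.
- **Not measured:** the final lever and door angles and the bar's seat were judged only by eye from the pictures.

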